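# Change the label roll on the bench unwinder

### The job

The label roll has run out: first move its bare cardboard core from the unwinder over to the rewinder's spindle, where it will wind up the backing paper. Then load the unwinder's spindle: the thick spacer ring on the platter (it brings the new roll level with the core), the new roll on top of the ring, and the black hub pushed down over the spindle onto the roll, so that the roll is held between ring and hub. Everything sits flat and fully home; the thin spacer ring is not needed and stays where it lies, and the bottles behind stay standing where they are.

Things in the scene. Friction and masses are not known exactly. Their poses are not given: they have to be found in the camera images.
- unwinder: unwinder, fixed: foot plate 158x96 mm, 10 thick; round platter 96 mm across, top 48 mm above the table; upright spindle in its middle, 18 mm thick, tip 104 mm above the table, last 13 mm tapered to a 7 mm nose. Platter and spindle turn with light drag. Guide roller 21 mm thick, 87 high, 85 mm from the spindle along own +x. Origin: on the spindle's axis at table height, z up
- rewinder: rewinder, fixed: low white motor box 92x92 mm (no wide platter), flange 56 mm across, top 51 mm above the table; upright spindle in its middle, 18 mm thick, tip 107 mm above the table, last 13 mm tapered to a 7 mm nose. Flange and spindle turn with light drag. Origin: on the spindle's axis at table height, z up
- bare_core: the bare core of the used-up roll: tube of brown cardboard under a few turns of white backing paper, 44 mm across, 48 mm high, 25 mm bore, at the start standing on the unwinder's platter round its spindle, which sticks out 8 mm above it. Origin: centre of its underside; z is its axis
- thick_ring: the thick spacer ring: flat grey plastic ring 50 mm across, 14 mm thick, 25 mm bore, lying on the table. Origin: centre of its underside; z is its axis
- thin_ring: the thin spacer ring: like the thick one (50 mm across, 25 mm bore) but only 6 mm thick, lying on the table; not needed. Origin: centre of its underside
- new_roll: the new narrow label roll: white paper roll on a brown cardboard core, 60 mm across, 26 mm high, 25 mm bore, lying flat on the table. Origin: centre of its underside; z is its axis
- hub: the black hold-down hub: ribbed knob 34 mm across on a flange 48 mm across and 6 mm thick, 34 mm high in all, closed on top, with a blind bore 21 mm wide and 28 mm deep from below; it stands on the table on its flange. Origin: centre of its underside; z points to its closed top
- full_bottle: a filled bottle with a yellow cap, 54 mm across and 166 mm high, standing at the back; leave it alone. Origin: centre of its underside
- empty_bottle: a clear empty bottle without cap, 54 mm across and 148 mm high, standing at the back; leave it alone. Origin: centre of its underside
Not all that is in view belongs to the job. What is shaped like the new_roll but orange is not meant.

How it is judged:
By the outcome, as a careful person would: the job done as asked, in the order asked, and still so for the second after the job is handed in, with the robot touching nothing.
It also fails if it takes over 96 s, if anything falls off the work surface, if the arm or the gripper's body presses on something with over 40 N, if the wrist force passes 120 N, or if a joint passes its speed limit or range.

### The arm

A 6-joint arm with a two-finger parallel gripper is mounted at the origin on the work surface; the furniture and walls round the work are solid. World frame = base frame: x ahead of the robot, y to its left, z up, the work surface at z = 0. Lengths are in m, angles in rad, forces in N, time in s.
With the tool pointing down it reaches from about 0.325 to 0.9 m from the base axis. Payload 3.5 kg.
Tool frame: the origin (TCP) lies on the front face of the gripper's body, between the roots of the fingers; the fingertips stand 73 mm ahead of it and the grasp point (between the pads) lies 54 mm ahead of it; z points along the fingers, x is the direction in which the jaws open and shut, and the axes are right-handed (so a half turn about z gives the same grasp; the last joint's range is limited). The gripper opens to 85 mm and grips with 20 to 120 N. Pads are 22 mm wide; open, the fingers measure 114 mm over their backs; the gripper's body (76 mm by 85 mm) begins 54 mm behind the grasp point. The pads swing forward as they close: fully open they stand 13 mm farther back than shut.
Start: joints at [1.026, 0.276, -0.026, 1.268, 0, 1.467], TCP at [0.267, 0.565, 0.304] pointing down, gripper open.
Joint ranges: [-3.12, 3.12], [-0.85, 1.88], [-1.08, 1.24], [-1.95, 2.15], [-1.57, 1.53], [-3.14, 3.14]. Speed limits (rad/s): [2.57, 2.57, 3.14, 3.14, 3.14, 3.14].

### API

Orientations are given as a 3x3 rotation matrix whose columns are the frame's x, y, z axes.
In Python, from plant import arm, viewer, find_in gives the robot as it stands.
- The arm moves only by the tool apply_moves, never from a script. Its argument "rows" is a list of rows, each a list of 6 numbers: the shift along the tool's x, y, z in mm, then the turn, a rotation vector about the tool's x, y, z in degrees. A call has 1 to 12 rows; each row shifts and turns the commanded pose from where the row before left it, along the tool's axes as they then stand; what a row does not reach is not made up. A row lasts 1/8 s, in which the tool goes at most 62.5 mm and 10.7 degrees, less where a joint would pass 70% of its speed; a pose out of reach is approached as far as the arm can. A call with a gripper value outside its range is refused whole. "hand" is the finger opening in mm, from 0 to 85.4, set as the call begins (left out, the last holds). The fingers move at their own pace and stop on an object; "squeeze" is the grip in N (left out, the last holds). Time passes only in rows, so rows that do not move let the fingers close. It gives the time, the measured TCP pose, the force and the opening at its end, in the units of the state.
- arm.get_state(): the state, without advancing time (a new reading comes with each control period).
- viewer.grab_frame(name): name is "scene" or "top" or "wrist"; returns the picture (480x640x3 uint8, blue, green, red); there is no depth.
- viewer.camera_params(name): a dict with "vertical_fov" (degrees; the focal length in pixels is half the picture's height over the tangent of half this angle, whatever the lens; pixels are square), "cx", "cy" (the principal point, pixels), "dist_coeffs" ([k1, k2, p1, p2, k3] as OpenCV has them; the pictures are not rectified), "extrinsics" (4x4, takes a point from camera to world coordinates). Camera axes: x right, y down, z forward; pixel columns grow to the right and rows downward; lengths in m; the calibration is good to about 2 mm. A picture is of the moment at which its call begins: read the wrist's pose just before it. camera_params takes no time and is no camera call; for the wrist camera it gives the pose at the moment of the call.
- arm.hand_in(): hands the job in, once; it reports no verdict.
Trained networks look in the newest picture that a camera, given by its name, has taken for a name from the list of things; names that differ only in an ending like _2 or _b are one class to them, and where a whole thing is asked for, a point or a joint stands for the part that bears it (a point fixed in the world has none). Each returns a list of dicts, best first, with "p" (0 to 1); they miss things now and then, are a little off and sometimes report something else, mostly with a low value. They report only what shows in the picture. A call takes as long as a camera call. They do not tell look-alikes from the thing itself.
- find_in(camera, target): "location" ([x, y, z] in m, in world coordinates, good to about 4 mm: the middle of the surface that is visible of it).
The state is a dict: "time": time; "q": joint angles; "joint_vel": joint speeds; "effort": joint torques, N m; "tcp_pos": TCP position; "eef_rot": TCP orientation; "ft_force": force on the tool from outside, world axes, zero at the start; "ft_torque": the same for the moment, N m; "width": finger opening in m.
Only numpy, scipy, OpenCV 4.12 (cv2) and the standard library are available. Lean on these libraries where they do the work, as an engineer would, in place of code of your own. Each camera call takes 0.05 s, during which the arm holds its last target.

## Working session

There is one attempt and no reset: what is moved stays moved. The work goes in short steps, Python scripts to look and compute and a tool call to move; the robot and the scene stay as the last step left them, time stands still between calls to the robot, and variables do not carry over. Pictures are saved under pics/ and viewed, and the job is handed in when it is done.

Besides the shell and the picture viewer there is one more tool, called after "Emit:" by a JSON object that holds its "method" and its "body". apply_moves: Moves the arm, as the interface text tells. Its arguments: {"type":"object","properties":{"rows":{"type":"array","items":{"type":"array","items":{"type":"number"}}},"hand":{"type":"number"},"squeeze":{"type":"number"}},"required":["rows"]}

```bash
ls; mkdir -p pics; python3 - <<'E'
from plant import arm, viewer, find_in
import cv2, numpy as np
s=arm.get_state(); print(s['time'],s['tcp_pos'],s['eef_rot'],s['width'],s['ft_force'])
for n in ['scene','top','wrist']:
    p=viewer.camera_params(n); print(n,p['vertical_fov'],p['cx'],p['cy'],p['dist_coeffs']); print(np.round(p['extrinsics'],3))
    cv2.imwrite(f'pics/{n}0.png',viewer.grab_frame(n))
for n in ['scene','top']:
  for t in ['unwinder','rewinder','bare_core','thick_ring','thin_ring','new_roll','hub','full_bottle','empty_bottle']:
    print(n,t,[(np.round(d['location'],3).tolist(),round(d['p'],2)) for d in find_in(n,t)][:3])
print(arm.get_state()['time'])
E
```

```text
pics
0.0 [0.26689823 0.56443846 0.30273148] [[ 4.27570757e-01  9.03981114e-01 -1.18063719e-03]
 [ 9.03979034e-01 -4.27572324e-01 -1.95314587e-03]
 [-2.27041477e-03 -2.32163204e-04 -9.99997396e-01]] 0.08542342416543527 [ 0.40208674 -0.21053849 -0.62695061]
scene 57.17042259775436 316.9839061654859 246.67929966784467 [-0.11251285  0.          0.          0.          0.        ]
[[ 0.775 -0.372  0.51   0.143]
 [-0.632 -0.462  0.623 -0.59 ]
 [ 0.004 -0.805 -0.593  0.555]
 [ 0.     0.     0.     1.   ]]
top 44.6430817996139 320.9537043659644 237.82404151561585 [0.05271416 0.         0.         0.         0.        ]
[[ 0.02  -0.983  0.185  0.409]
 [-1.    -0.018  0.011 -0.054]
 [-0.007 -0.185 -0.983  1.052]
 [ 0.     0.     0.     1.   ]]
wrist 70.548991991901 324.48644670902667 238.99099218408634 [-0.00077014  0.          0.          0.          0.        ]
[[ 0.427  0.861  0.276  0.196]
 [ 0.904 -0.405 -0.133  0.597]
 [-0.003  0.306 -0.952  0.372]
 [ 0.     0.     0.     1.   ]]
scene unwinder [([0.577, -0.198, 0.012], 0.87)]
scene rewinder [([0.561, 0.016, 0.041], 0.93)]
scene bare_cor
[... 164 characters left out ...]

scene new_roll [([0.425, -0.081, 0.025], 0.88), ([0.564, -0.189, 0.086], 0.3)]
scene hub [([0.55, 0.183, 0.024], 0.88)]
scene full_bottle [([0.746, 0.005, 0.081], 0.56)]
scene empty_bottle [([0.739, -0.085, 0.073], 0.63)]
top unwinder [([0.608, -0.174, 0.016], 0.82)]
top rewinder [([0.561, 0.038, 0.041], 0.78)]
top bare_core [([0.578, -0.173, 0.1], 0.73)]
top thick_ring [([0.43, 0.042, 0.011], 0.57)]
top thin_ring [([0.427, -0.2, 0.006], 0.7)]
top new_roll [([0.431, -0.071, 0.028], 0.91), ([0.536, -0.317, 0.029], 0.82)]
top hub [([0.551, 0.187, 0.032], 0.82), ([0.61, -0.178, 0.019], 0.68)]
top full_bottle [([0.744, 0.013, 0.107], 0.64)]
top empty_bottle [([0.747, -0.076, 0.099], 0.75)]
1.05
```

View pics/scene0.png

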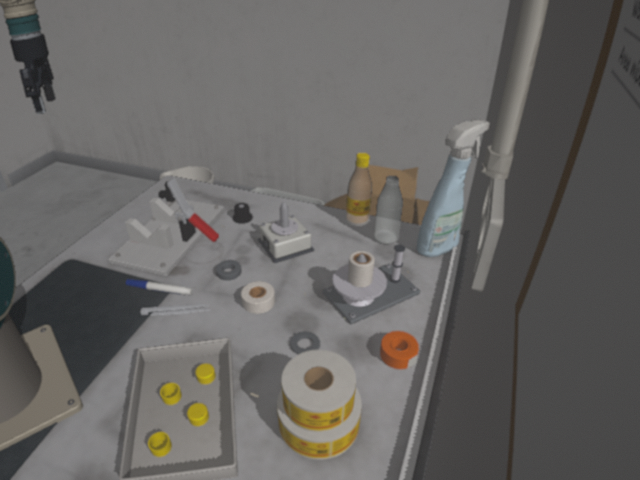

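View pics/top0.png

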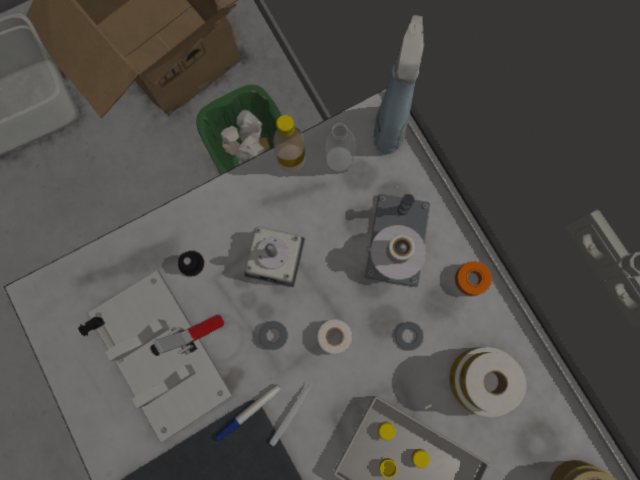

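View pics/wrist0.png

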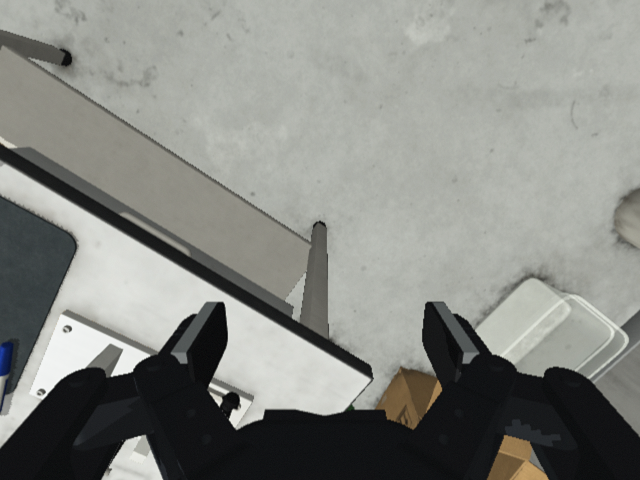

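```bash
cat > h.py <<'E'
import cv2, numpy as np
def K(p,h=480):
    f=h/2/np.tan(np.radians(p['vertical_fov']/2)); return np.array([[f,0,p['cx']],[0,f,p['cy']],[0,0,1.]])
def proj(p,X):
    T=np.linalg.inv(p['extrinsics']); X=np.atleast_2d(np.array(X,float))
    r,_=cv2.Rodrigues(T[:3,:3]); return cv2.projectPoints(X,r,T[:3,3].copy(),K(p),np.array(p['dist_coeffs']))[0][:,0]
def ray(p,uv):
    u=cv2.undistortPoints(np.array([[uv]],float),K(p),np.array(p['dist_coeffs']))[0,0]
    E=np.array(p['extrinsics']); d=E[:3,:3]@[u[0],u[1],1]; return E[:3,3],d/np.linalg.norm(d)
def onz(p,uv,z):
    o,d=ray(p,uv); return o+d*(z-o[2])/d[2]
def tri(obs):
    A=np.zeros((3,3));b=np.zeros(3)
    for p,uv in obs:
        o,d=ray(p,uv); M=np.eye(3)-np.outer(d,d); A+=M;b+=M@o
    X=np.linalg.solve(A,b); return X,[np.linalg.norm(proj(p,X)[0]-uv) for p,uv in obs]
def crop(img,x0,y0,w,h,s,name):
    c=cv2.resize(img[y0:y0+h,x0:x0+w],None,fx=s,fy=s,interpolation=cv2.INTER_CUBIC); cv2.imwrite(name,c)
E
python3 - <<'E'
import cv2
from h import *
t=cv2.imread('pics/top0.png'); s=cv2.imread('pics/scene0.png')
crop(t,240,180,200,150,4,'pics/topc.png')
crop(s,220,170,200,150,4,'pics/scenec.png')
crop(s,210,240,200,150,4,'pics/scened.png')
E
```

```text
(no output)
```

View pics/topc.png

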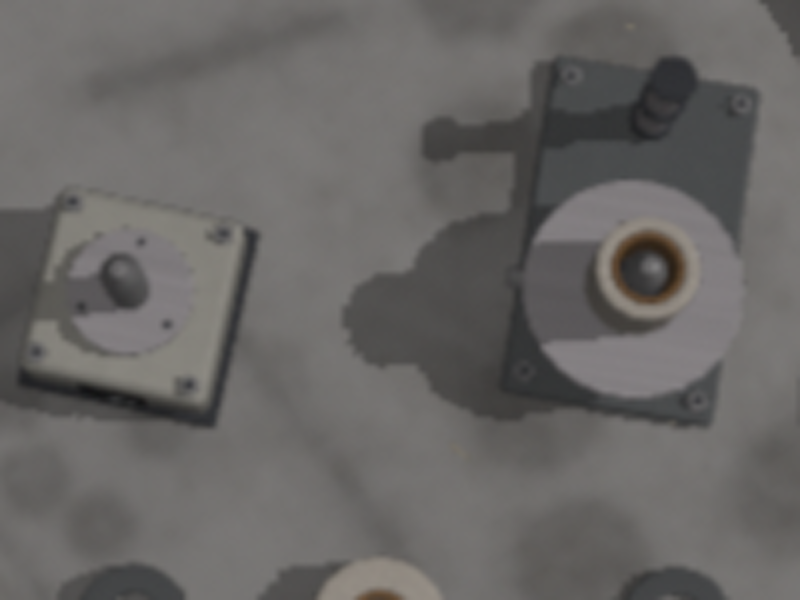

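View pics/scenec.png

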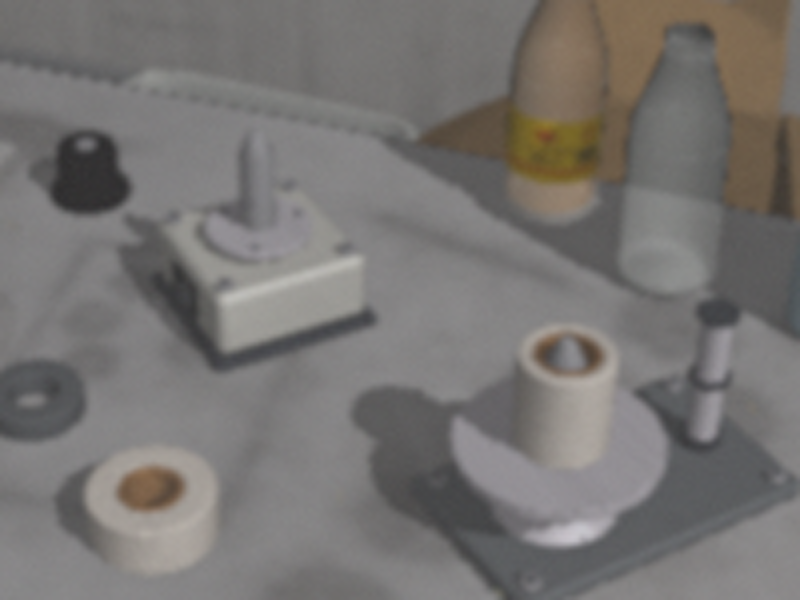

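View pics/scened.png

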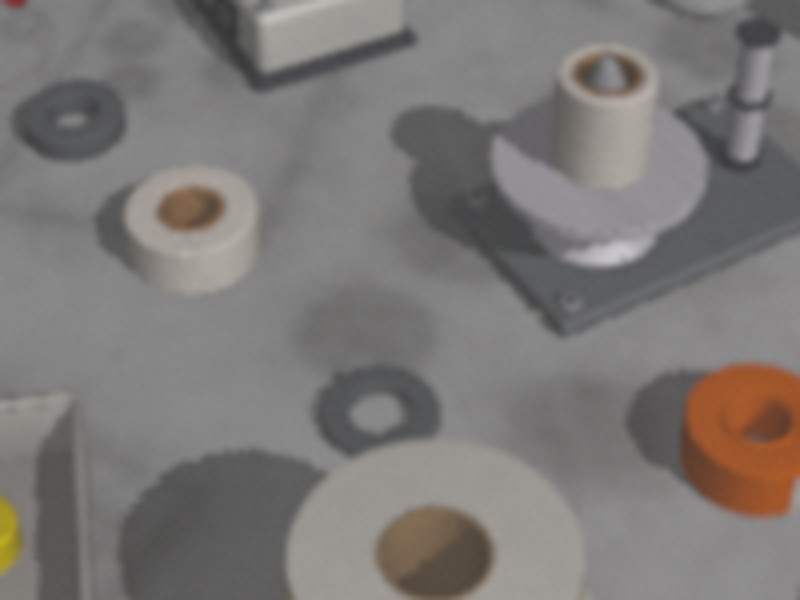

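```bash
python3 - <<'E'
from plant import viewer
from h import *
T=viewer.camera_params('top');S=viewer.camera_params('scene')
c=lambda X,Y,x0,y0:np.array([x0+(X+.5)/4-.5,y0+(Y+.5)/4-.5])
for n,a,b,z in [('rew',(119,265),(259,136),.107),('unw',(653,264),(567,340),.104)]:
    a=c(*a,240,180);b=c(*b,220,170)
    print(n,tri([(T,a),(S,b)]),onz(T,a,z),onz(S,b,z))
# circle fits for top faces: thick ring, roll, hub, core
print('core',onz(T,c(647,270,240,180),.096),onz(S,c(567,354,220,170),.096))
print('roll S',onz(S,c(152,490,220,170),.026), onz(T,(334.7,336),.026))
print('thick S',onz(S,c(72,118,210,240),.014), onz(T,(273,334),.014))
print('unw platter',onz(T,c(634,288,240,180),.048), 'rew flange',onz(T,c(133,290,240,180),.051))
print('hub',onz(T,(190,262),.034),onz(S,c(87,143,220,170),.034))
E
python3 - <<'E'
import cv2
from h import *
t=cv2.imread('pics/top0.png')
crop(t,150,220,240,150,3,'pics/tope.png')
E
```

```text
rew (array([0.57329721, 0.04011942, 0.10153296]), [np.float64(0.6481134740498505), np.float64(0.533229782864431)]) [0.57143075 0.04011183 0.107     ] [0.56910356 0.03211814 0.107     ]
unw (array([ 0.57697967, -0.17930445,  0.10202805]), [np.float64(0.11181408435909342), np.float64(0.10843173670728931)]) [ 0.5764812  -0.17893242  0.104     ] [ 0.57527069 -0.18116412  0.104     ]
core [ 0.57532744 -0.17749358  0.096     ] [ 0.57613422 -0.18100589  0.096     ]
roll S [ 0.42992195 -0.07419884  0.026     ] [ 0.42953523 -0.0705298   0.026     ]
thick S [0.42696837 0.02975372 0.014     ] [0.43113183 0.03727571 0.014     ]
unw platter [ 0.57564652 -0.17800659  0.048     ] rew flange [0.57017744 0.03924781 0.051     ]
hub [0.55268766 0.18559289 0.034     ] [0.55726914 0.1894079  0.034     ]
```

View pics/tope.png

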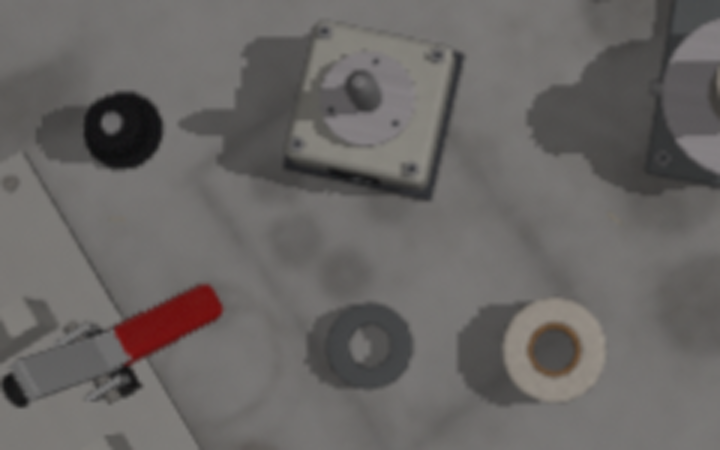

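Emit:
{"method": "apply_moves", "body": {"rows": [[0,0,0,0,0,-8.4],[0,0,0,0,0,-8.4],[0,0,0,0,0,-8.5],[-46,19,0,0,0,0],[-46,19,0,0,0,0],[-46,19,0,0,0,0],[-46,19,0,0,0,0],[-46,19,0,0,0,0],[-46,19,0,0,0,0],[-46,19,0,0,0,0],[-46,19,0,0,0,0],[-46,19,0,0,0,0]]}}

```text
time: 2.55
tcp_pos: [0.4386, 0.1494, 0.3042]
eef_rot: [[0.0, 1.0, 0.001], [1.0, -0.0, 0.0], [0.0, 0.001, -1.0]]
ft_force: [0.1, 0.2, -0.8]
width: 0.0855
```

Emit:
{"method": "apply_moves", "body": {"rows": [[-47,20,0,0,0,0],[-47,20,0,0,0,0],[-47,20,0,0,0,0],[-47,20,0,0,0,0],[-47,20,0,0,0,0],[-47,20,0,0,0,0],[-46,17,0,0,0,0],[0,0,0,0,0,0]]}}

```text
time: 3.55
tcp_pos: [0.5761, -0.1803, 0.3037]
eef_rot: [[0.004, 1.0, 0.001], [1.0, -0.004, -0.001], [-0.001, 0.001, -1.0]]
ft_force: [-0.3, 0.3, 0.3]
width: 0.0855
```

```bash
cat > look.py <<'E'
import sys
from plant import arm, viewer
from h import *
import pickle
n=sys.argv[1]; 
for cam in (sys.argv[2] if len(sys.argv)>2 else 'wrist').split(','):
    s=arm.get_state(); p=viewer.camera_params(cam); im=viewer.grab_frame(cam)
    cv2.imwrite(f'pics/{cam}_{n}.png',im); pickle.dump((p,s),open(f'pics/{cam}_{n}.pkl','wb'))
print(s['time'],np.round(s['tcp_pos'],4),np.round(s['ft_force'],1),s['width'])
E
python3 look.py 1
```

```text
3.55 [ 0.5761 -0.1803  0.3037] [-0.3  0.3  0.3] 0.08551500899027469
```

View pics/wrist_1.png

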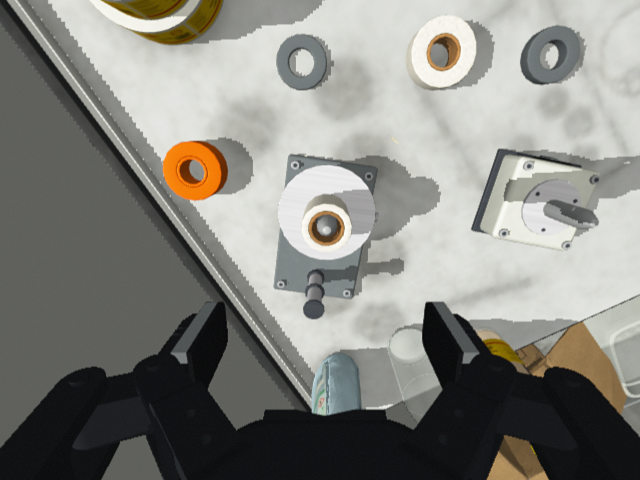

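```bash
python3 - <<'E'
import cv2,pickle
from h import *
im=cv2.imread('pics/wrist_1.png')
crop(im,270,160,120,100,6,'pics/w1a.png')
crop(im,390,0,200,110,4,'pics/w1b.png')
crop(im,460,130,160,130,5,'pics/w1c.png')
p,s=pickle.load(open('pics/wrist_1.pkl','rb'))
for n,uv,z in [('unwtip',(326,229),.104),('core',(327,229),.096),('platter',(326,213),.048),('roll',(443,51),.026),('thick',(552,55),.014),('rewflange',(553,208),.051),('rewtip',(591,218),.107),('thin',(302,62),.006)]: print(n,onz(p,uv,z))
E
```

```text
unwtip [ 0.57540527 -0.18058689  0.104     ]
core [ 0.57773081 -0.17971734  0.096     ]
platter [ 0.575302   -0.18042335  0.048     ]
roll [ 0.42937971 -0.07340452  0.026     ]
thick [0.43071838 0.03381043 0.014     ]
rewflange [0.57021977 0.0394485  0.051     ]
rewtip [0.56586529 0.03345024 0.107     ]
thin [ 0.43457604 -0.20342068  0.006     ]
```

View pics/w1a.png

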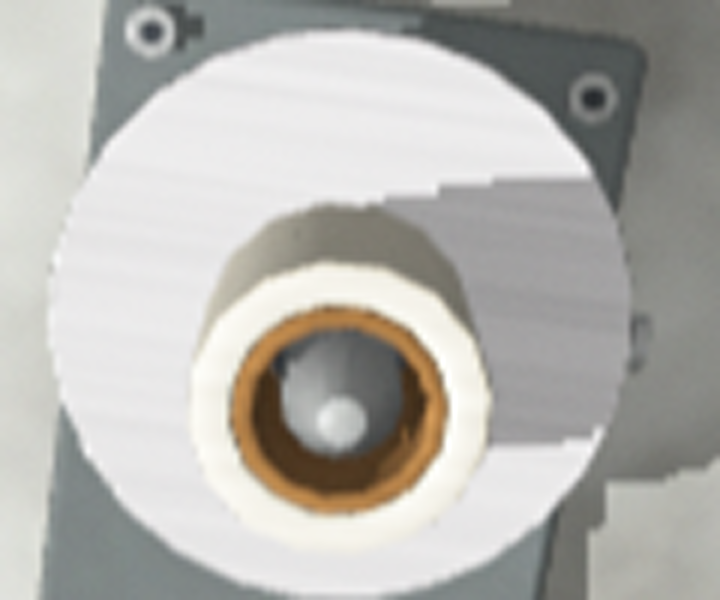

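View pics/w1b.png

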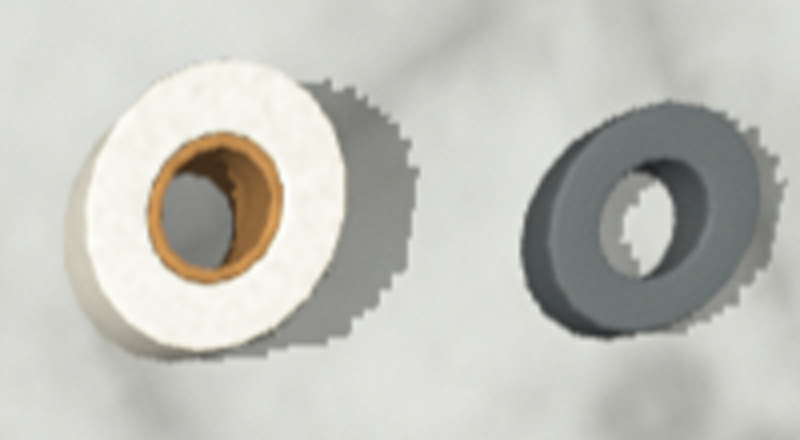

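View pics/w1c.png

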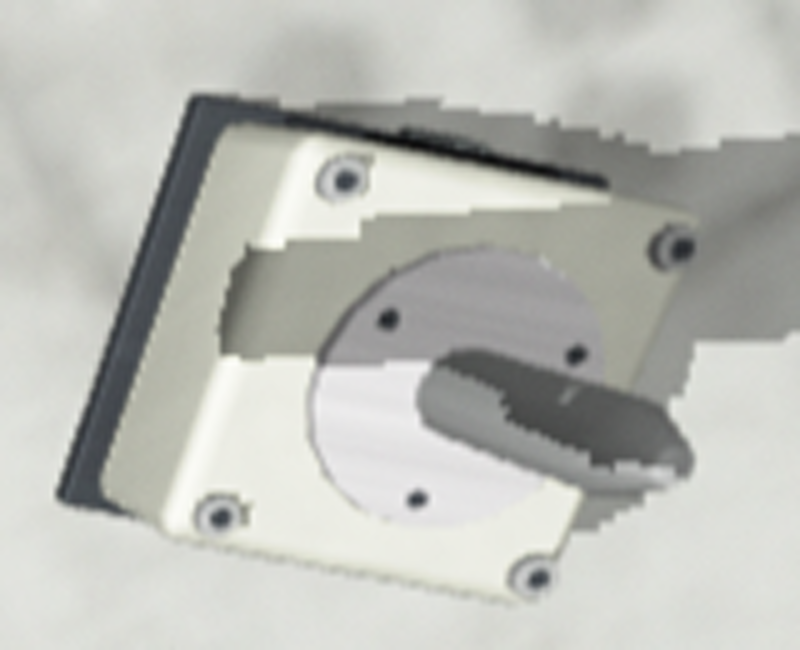

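```bash
python3 - <<'E'
import pickle
from h import *
p,s=pickle.load(open('pics/wrist_1.pkl','rb'))
for n,uv,z in [('unwtip',(326.9,230.3),.104),('core',(326.6,227.8),.096),('platter',(326.4,212),.048),('roll',(443.9,51.1),.026),('thick',(553.6,54.1),.014),('rewflange',(551.9,207.3),.051),('rewtip',(596,222.9),.107)]: print(n,onz(p,uv,z).round(4))
E
```

```text
unwtip [ 0.5765 -0.1798  0.104 ]
core [ 0.5767 -0.1801  0.096 ]
platter [ 0.5743 -0.18    0.048 ]
roll [ 0.4295 -0.0726  0.026 ]
thick [0.43   0.0352 0.014 ]
rewflange [0.5695 0.0382 0.051 ]
rewtip [0.57   0.0385 0.107 ]
```

Emit:
{"method": "apply_moves", "body": {"rows": [[0,0,40,0,0,0],[0,0,40,0,0,0],[0,0,40,0,0,0],[0,0,30,0,0,0],[0,0,18,0,0,0],[0,0,0,0,0,0]]}}

```text
time: 4.35
tcp_pos: [0.574, -0.176, 0.1349]
eef_rot: [[-0.001, 1.0, -0.003], [1.0, 0.001, 0.001], [0.001, -0.003, -1.0]]
ft_force: [-0.4, -0.4, -0.7]
width: 0.0854
```

Emit:
{"method": "apply_moves", "body": {"rows": [[0,0,0,0,0,0],[0,0,0,0,0,0],[0,0,0,0,0,0],[0,0,0,0,0,0],[0,0,0,0,0,0]], "hand": 36, "squeeze": 30}}

```text
time: 4.97
tcp_pos: [0.5762, -0.1776, 0.1377]
eef_rot: [[0.0, 1.0, 0.003], [1.0, -0.0, -0.001], [-0.001, 0.003, -1.0]]
ft_force: [-0.2, 0.7, 5.6]
width: 0.0451
```

Emit:
{"method": "apply_moves", "body": {"rows": [[0,0,-20,0,0,0],[0,0,-40,0,0,0],[0,0,-40,0,0,0],[40,-2,0,0,0,0],[45,-1,0,0,0,0],[45,-1,0,0,0,0],[45,-1,0,0,0,0],[42,-1,0,0,0,0],[0,0,0,0,0,0]]}}

```text
time: 6.1
tcp_pos: [0.5687, 0.0423, 0.236]
eef_rot: [[-0.004, 1.0, -0.0], [1.0, 0.004, 0.0], [0.0, -0.0, -1.0]]
ft_force: [0.2, 0.6, -0.1]
width: 0.0455
```

```bash
python3 look.py 2 wrist,scene; python3 look.py 2b wrist; python3 - <<'E'
import cv2
from h import *
crop(cv2.imread('pics/wrist_2.png'),200,180,240,180,3,'pics/w2a.png')
crop(cv2.imread('pics/scene_2.png'),220,120,200,150,4,'pics/s2a.png')
E
```

```text
6.15 [0.5689 0.041  0.236 ] [-0.5 -0.5  0.5] 0.045114930422551706
6.2 [0.5691 0.0401 0.236 ] [ 0.4 -0.6  0.4] 0.04485418348912707
```

View pics/w2a.png

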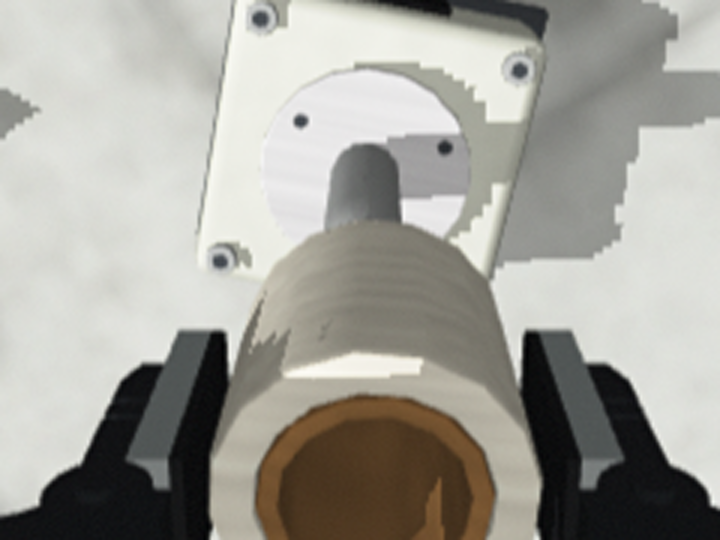

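View pics/s2a.png

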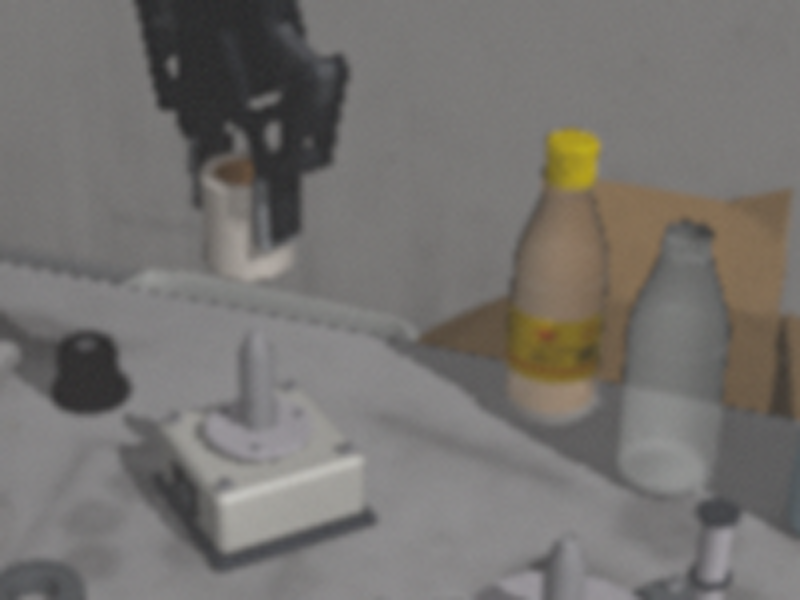

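```bash
python3 - <<'E'
import cv2
from h import *
crop(cv2.imread('pics/wrist_2.png'),250,280,150,120,5,'pics/w2b.png')
E
```

```text
(no output)
```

View pics/w2b.png

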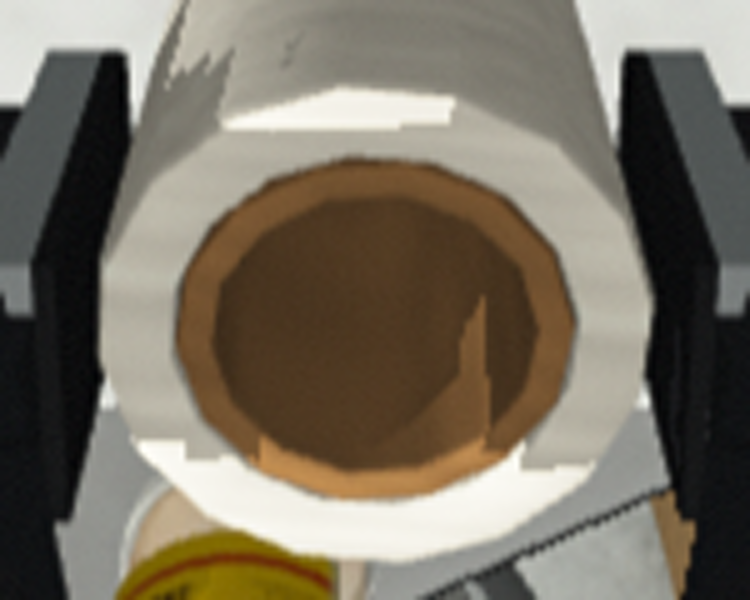

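```bash
python3 - <<'E'
import pickle
from h import *
for f in ['wrist_2','wrist_2b']:
    p,s=pickle.load(open(f'pics/{f}.pkl','rb'))
    E=np.array(p['extrinsics'])
    print(s['tcp_pos'],E[:3,3]-s['tcp_pos'],E[:3,:3].round(3).tolist())
    for z in (.190,.196,.2): 
        X=onz(p,(324.8,345.6),z); print(X.round(4), (X-s['tcp_pos']).round(4), np.linalg.inv(E)[2]@np.r_[X,1])
    print('flange',onz(p,(200+366/3-.3,180+170/3-.3),.051))
E
```

```text
[0.56865733 0.04230867 0.23597252] [-0.07882741 -0.00168472  0.06958718] [[-0.005, 0.952, 0.306], [1.0, 0.005, 0.002], [0.0, 0.306, -0.952]]
[0.5715 0.0411 0.19  ] [ 0.0029 -0.0012 -0.046 ] 0.13502411265238173
[0.5673 0.0411 0.196 ] [-0.0014 -0.0012 -0.04  ] 0.12801349660017292
[0.5645 0.0411 0.2   ] [-0.0042 -0.0012 -0.036 ] 0.12333975256536708
flange [0.56950583 0.03882428 0.051     ]
[0.56906571 0.04005332 0.23600067] [-0.07885219 -0.00136518  0.06953138] [[-0.002, 0.952, 0.306], [1.0, 0.002, -0.0], [-0.001, 0.306, -0.952]]
[0.572  0.0388 0.19  ] [ 0.0029 -0.0012 -0.046 ] 0.13501764732580457
[0.5677 0.0388 0.196 ] [-0.0014 -0.0012 -0.04  ] 0.12800568955823524
[0.5649 0.0388 0.2   ] [-0.0042 -0.0012 -0.036 ] 0.12333105104652241
flange [0.56995183 0.03639199 0.051     ]
```

Emit:
{"method": "apply_moves", "body": {"rows": [[0,0,0,0,0,0],[0,0,15,0,0,0],[0,0,15,0,0,0],[0,0,0,0,0,0],[0,0,0,0,0,0]]}}

```text
time: 6.88
tcp_pos: [0.5689, 0.0398, 0.2055]
eef_rot: [[0.0, 1.0, -0.001], [1.0, -0.0, 0.0], [0.0, -0.001, -1.0]]
ft_force: [0.8, -0.5, -0.0]
width: 0.0455
```

```bash
python3 look.py 3 wrist,top; python3 - <<'E'
import cv2
from h import *
crop(cv2.imread('pics/wrist_3.png'),220,200,200,200,3,'pics/w3a.png')
E
```

```text
6.925 [0.5693 0.0399 0.206 ] [ 0.3 -0.8 -0.9] 0.04544933577027743
```

View pics/w3a.png

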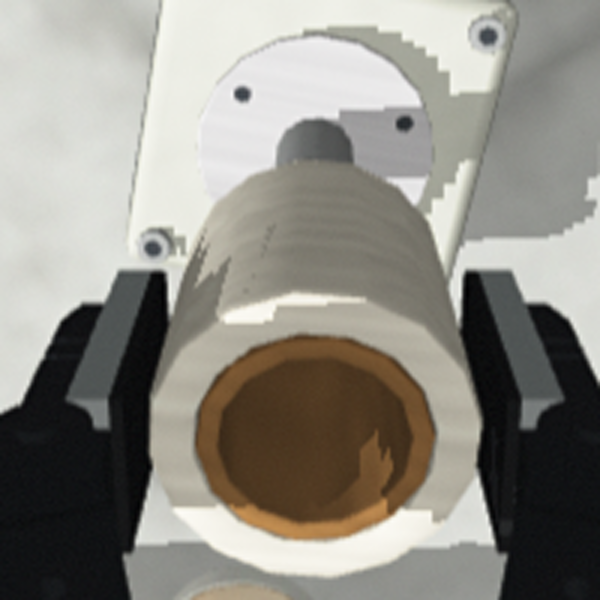

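Emit:
{"method": "apply_moves", "body": {"rows": [[0,0,12,0,0,0],[0,0,12,0,0,0],[0,0,12,0,0,0],[0,0,12,0,0,0],[0,0,8,0,0,0],[0,0,4,0,0,0],[0,0,0,0,0,0]]}}

```text
time: 7.85
tcp_pos: [0.569, 0.0399, 0.1457]
eef_rot: [[0.0, 1.0, -0.0], [1.0, -0.0, -0.0], [-0.0, -0.0, -1.0]]
ft_force: [-0.7, 0.2, 0.3]
width: 0.0451
```

```bash
python3 look.py 4 wrist,scene; python3 - <<'E'
import cv2
from h import *
crop(cv2.imread('pics/wrist_4.png'),220,200,200,200,3,'pics/w4a.png')
crop(cv2.imread('pics/scene_4.png'),220,120,200,150,4,'pics/s4a.png')
E
```

```text
7.9 [0.5693 0.0399 0.146 ] [-0.2  0.2 -0.4] 0.04515704435850094
```

View pics/w4a.png

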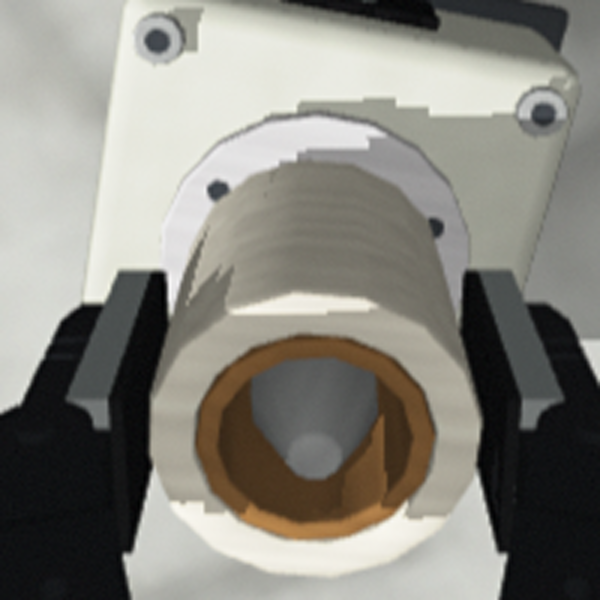

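View pics/s4a.png

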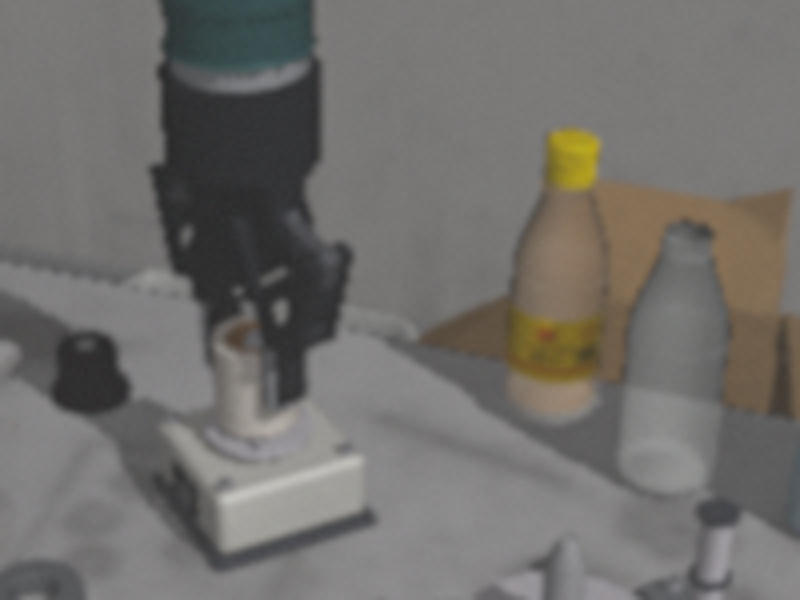

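Emit:
{"method": "apply_moves", "body": {"rows": [[0,0,2,0,0,0],[0,0,2,0,0,0],[0,0,0,0,0,0]]}}

```text
time: 8.32
tcp_pos: [0.569, 0.0399, 0.1418]
eef_rot: [[0.0, 1.0, -0.0], [1.0, -0.0, 0.0], [0.0, -0.0, -1.0]]
ft_force: [-0.3, 0.5, -0.5]
width: 0.0453
```

Emit:
{"method": "apply_moves", "body": {"rows": [[0,0,1.5,0,0,0],[0,0,1.5,0,0,0],[0,0,0,0,0,0]]}}

```text
time: 8.7
tcp_pos: [0.5693, 0.0399, 0.1407]
eef_rot: [[0.0, 1.0, 0.001], [1.0, -0.0, -0.0], [-0.0, 0.001, -1.0]]
ft_force: [-3.8, -0.1, 10.0]
width: 0.0454
```

Emit:
{"method": "apply_moves", "body": {"rows": [[0,0,0,0,0,0],[0,0,0,0,0,0],[0,0,0,0,0,0],[0,0,-15,0,0,0],[0,0,-30,0,0,0],[0,0,-40,0,0,0],[0,0,-40,0,0,0],[-1,-40,0,0,0,0],[-1,-40,0,0,0,0],[-1,-40,0,0,0,0],[-1,-19,0,0,0,0],[0,0,0,0,0,0]], "hand": 66}}

```text
time: 10.2
tcp_pos: [0.4298, 0.0359, 0.2646]
eef_rot: [[0.0, 1.0, 0.002], [1.0, -0.0, -0.0], [-0.0, 0.002, -1.0]]
ft_force: [0.2, 0.1, 0.2]
width: 0.066
```

```bash
python3 look.py 5 wrist,scene; python3 look.py 5b wrist;python3 - <<'E'
import cv2
from h import *
crop(cv2.imread('pics/scene_5.png'),220,120,200,150,4,'pics/s5a.png')
E
```

```text
10.25 [0.4311 0.0359 0.2647] [ 0.2 -0.3  1.1] 0.0661069506593502
10.3 [0.4316 0.0358 0.2647] [-0.6  0.1 -0.6] 0.06602504863268012
```

View pics/wrist_5b.png

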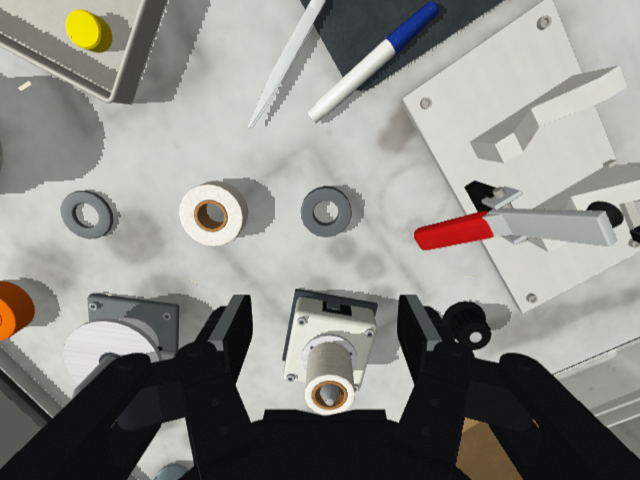

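View pics/s5a.png

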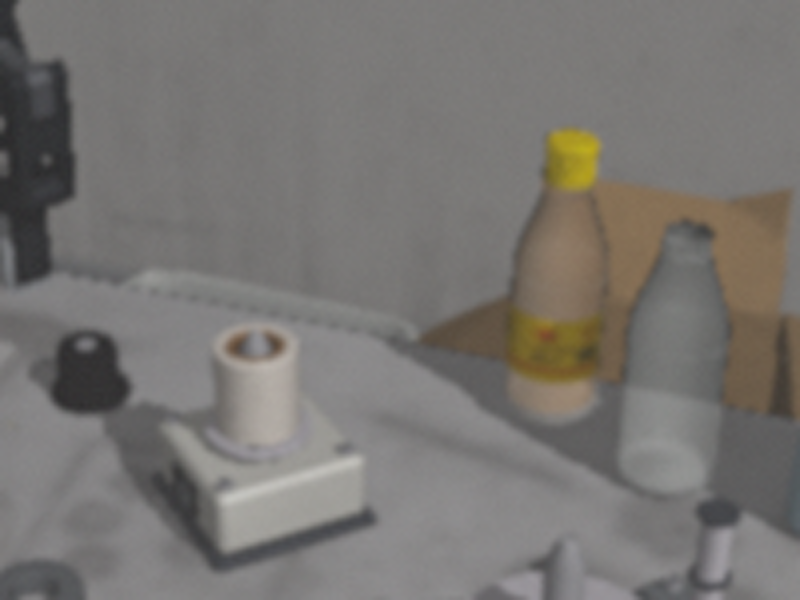

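```bash
python3 - <<'E'
import pickle,cv2
from h import *
im=cv2.imread('pics/wrist_5b.png')
crop(im,170,170,200,90,4,'pics/w5a.png')
p,s=pickle.load(open('pics/wrist_5b.pkl','rb'))
for n,uv,z in [('thick',(326.5,211),.014),('roll',(211.3,213.5),.026),('hubtop',(474,338),.034),('redtip',(418,240),.03)]: print(n,onz(p,uv,z).round(4))
g=cv2.cvtColor(im,cv2.COLOR_BGR2GRAY)
E
```

```text
thick [0.4281 0.0363 0.014 ]
roll [ 0.4277 -0.0711  0.026 ]
hubtop [0.5567 0.188  0.034 ]
redtip [0.4522 0.1226 0.03  ]
```

View pics/w5a.png

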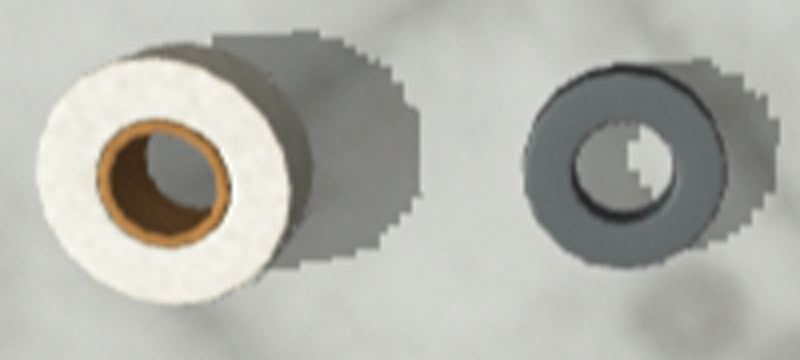

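Emit:
{"method": "apply_moves", "body": {"rows": [[0,-2,40,0,0,0],[0,0,40,0,0,0],[0,0,40,0,0,0],[0,0,30,0,0,0],[0,0,20,0,0,0],[0,0,10,0,0,0],[0,0,0,0,0,0]]}}

```text
time: 11.22
tcp_pos: [0.4286, 0.0359, 0.0835]
eef_rot: [[0.0, 1.0, -0.001], [1.0, -0.0, 0.0], [0.0, -0.001, -1.0]]
ft_force: [0.5, 0.4, 1.6]
width: 0.0662
```

```bash
python3 look.py 6 wrist
```

```text
11.225 [0.4286 0.0359 0.0835] [0.5 0.4 1.6] 0.06617069085248124
```

View pics/wrist_6.png

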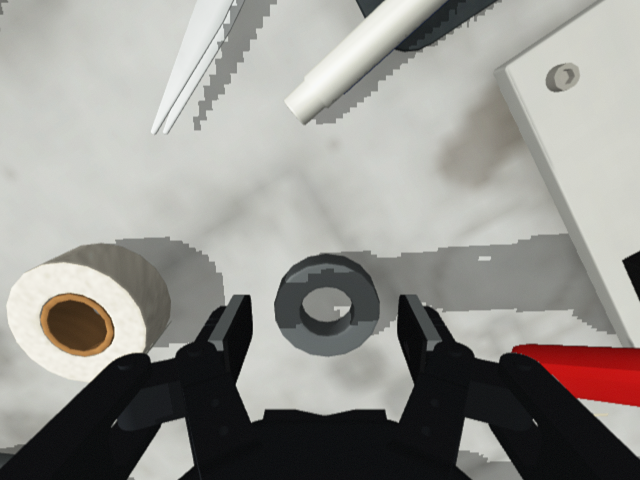

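Emit:
{"method": "apply_moves", "body": {"rows": [[0,0,4,0,0,0],[0,0,0,0,0,0],[0,0,2,0,0,0],[0,0,2,0,0,0],[0,0,0,0,0,0]], "hand": 55}}

```text
time: 11.9
tcp_pos: [0.4279, 0.036, 0.0758]
eef_rot: [[0.0, 1.0, -0.0], [1.0, -0.0, 0.0], [0.0, -0.0, -1.0]]
ft_force: [-0.9, -0.8, -0.1]
width: 0.0549
```

Emit:
{"method": "apply_moves", "body": {"rows": [[0,0,2,0,0,0],[0,0,0,0,0,0],[0,0,0,0,0,0]]}}

```text
time: 12.28
tcp_pos: [0.4281, 0.036, 0.0739]
eef_rot: [[0.0, 1.0, -0.0], [1.0, -0.0, -0.0], [-0.0, -0.0, -1.0]]
ft_force: [0.7, 0.0, -0.0]
width: 0.055
```

Emit:
{"method": "apply_moves", "body": {"rows": [[0,0,0,0,0,0],[0,0,0,0,0,0],[0,0,0,0,0,0],[0,0,0,0,0,0]], "hand": 42, "squeeze": 35}}

```text
time: 12.78
tcp_pos: [0.4281, 0.036, 0.0744]
eef_rot: [[0.0, 1.0, -0.0], [1.0, -0.0, 0.0], [0.0, -0.0, -1.0]]
ft_force: [-1.6, -0.1, 5.0]
width: 0.0507
```

Emit:
{"method": "apply_moves", "body": {"rows": [[0,0,-15,0,0,0],[0,0,-35,0,0,0],[0,0,-45,0,0,0],[0,0,-35,0,0,0],[-36,24,0,0,0,0],[-45,31,0,0,0,0],[-45,31,0,0,0,0],[-45,31,0,0,0,0],[-45,31,0,0,0,0],[0,0,0,0,0,0],[0,0,0,0,0,0],[0,0,0,0,0,0]]}}

```text
time: 14.28
tcp_pos: [0.5751, -0.1789, 0.2036]
eef_rot: [[-0.001, 1.0, -0.001], [1.0, 0.001, 0.001], [0.001, -0.001, -1.0]]
ft_force: [-0.4, -0.2, -0.9]
width: 0.0504
```

```bash
python3 look.py 7 wrist;  python3 - <<'E'
import cv2
from h import *
crop(cv2.imread('pics/wrist_7.png'),200,180,250,200,3,'pics/w7a.png')
E
```

```text
14.275 [ 0.5751 -0.1789  0.2036] [-0.4 -0.2 -0.9] 0.050403208652619574
```

View pics/w7a.png

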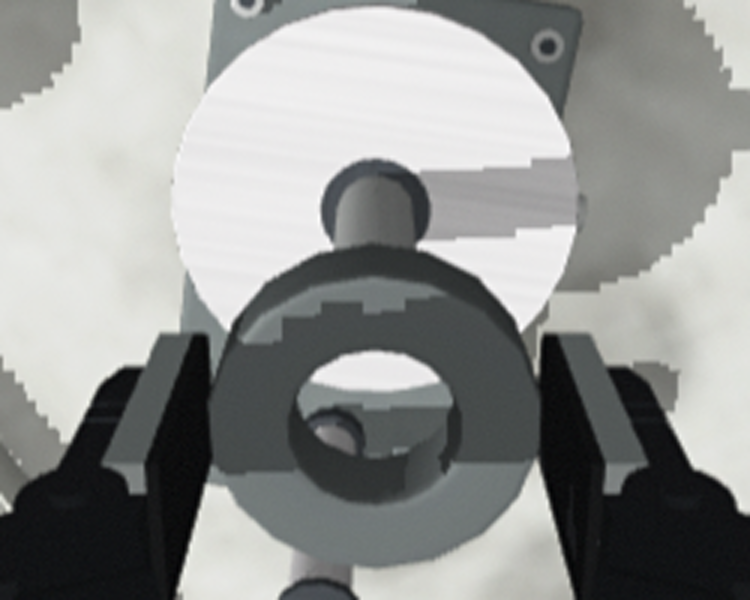

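```bash
python3 - <<'E'
import pickle
from h import *
p,s=pickle.load(open('pics/wrist_7.pkl','rb'))
for n,uv,z in [('ring',(325.1,319.7),.1432),('platter',(200+375/3-.3,180+188/3-.3),.048),('spindlebase',(200+376/3-.3,180+207/3-.3),.048)]: print(n,onz(p,uv,z).round(4), s['tcp_pos'])
X=np.r_[onz(p,(325.1,319.7),.1432),1]; print((np.linalg.inv(p['extrinsics'])@X)[2]*328/3/K(p)[0,0])
E
```

```text
ring [ 0.5749 -0.1799  0.1432] [ 0.57505979 -0.17887369  0.20359866]
platter [ 0.5709 -0.18    0.048 ] [ 0.57505979 -0.17887369  0.20359866]
spindlebase [ 0.5756 -0.1798  0.048 ] [ 0.57505979 -0.17887369  0.20359866]
0.047635536223918175
```

Emit:
{"method": "apply_moves", "body": {"rows": [[0,1,10,0,0,0],[0,0,15,0,0,0],[0,0,15,0,0,0],[0,0,15,0,0,0],[0,0,12,0,0,0],[0,0,8,0,0,0],[0,0,2,0,0,0],[0,0,0,0,0,0]]}}

```text
time: 15.32
tcp_pos: [0.5773, -0.1802, 0.1271]
eef_rot: [[0.0, 1.0, 0.0], [1.0, -0.0, -0.0], [-0.0, 0.0, -1.0]]
ft_force: [-0.9, -0.1, -0.6]
width: 0.05
```

Emit:
{"method": "apply_moves", "body": {"rows": [[0,0,2,0,0,0],[0,0,2,0,0,0],[0,0,0,0,0,0]]}}

```text
time: 15.7
tcp_pos: [0.577, -0.18, 0.1229]
eef_rot: [[0.0, 1.0, -0.0], [1.0, -0.0, 0.0], [0.0, -0.0, -1.0]]
ft_force: [0.6, 0.2, -0.0]
width: 0.0505
```

Emit:
{"method": "apply_moves", "body": {"rows": [[0,0,1,0,0,0],[0,0,1,0,0,0],[0,0,0,0,0,0]]}}

```text
time: 16.08
tcp_pos: [0.5772, -0.1801, 0.1224]
eef_rot: [[0.0, 1.0, 0.0], [1.0, -0.0, -0.0], [-0.0, 0.0, -1.0]]
ft_force: [-3.0, 1.6, 7.8]
width: 0.0503
```

```bash
python3 look.py 8 wrist;  python3 - <<'E'
import cv2
from h import *
crop(cv2.imread('pics/wrist_8.png'),200,180,250,200,3,'pics/w8a.png')
E
```

```text
16.075 [ 0.5772 -0.1801  0.1224] [-3.   1.6  7.8] 0.05028870608785699
```

View pics/w8a.png

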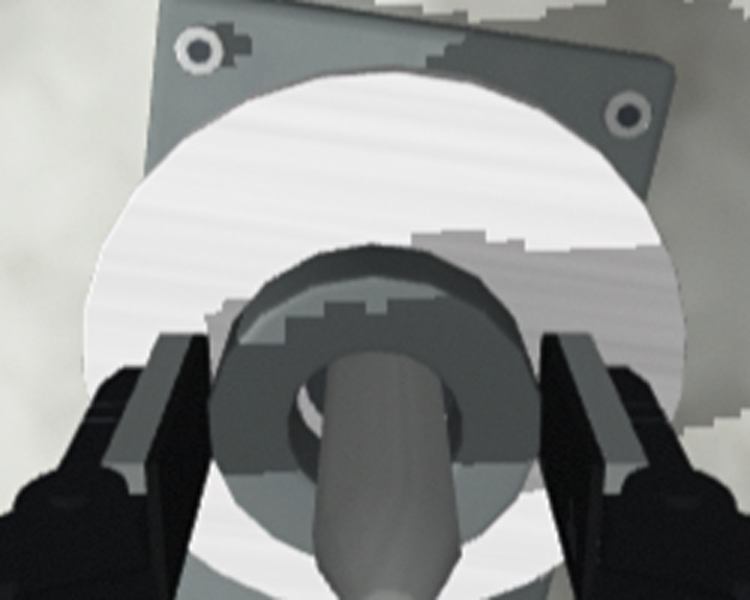

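Emit:
{"method": "apply_moves", "body": {"rows": [[0,0,0,0,0,0],[0,0,0,0,0,0],[0,0,0,0,0,0],[0,0,-15,0,0,0],[0,0,-40,0,0,0],[0,0,-45,0,0,0],[27,-37,0,0,0,0],[27,-37,0,0,0,0],[27,-37,0,0,0,0],[27,-37,0,0,0,0],[0,0,0,0,0,0],[0,0,0,0,0,0]], "hand": 80}}

```text
time: 17.62
tcp_pos: [0.43, -0.0724, 0.222]
eef_rot: [[0.0, 1.0, 0.003], [1.0, -0.0, -0.001], [-0.001, 0.003, -1.0]]
ft_force: [0.5, 0.4, 0.0]
width: 0.0799
```

```bash
python3 look.py 9 wrist,scene;  python3 - <<'E'
import cv2,pickle
from h import *
im=cv2.imread('pics/wrist_9.png')
crop(im,230,170,200,150,4,'pics/w9a.png')
crop(cv2.imread('pics/scene_9.png'),260,220,200,150,4,'pics/s9a.png')
E
```

```text
17.675 [ 0.4305 -0.0726  0.222 ] [-0.5 -0.5  0.4] 0.07989159412066364
```

View pics/w9a.png

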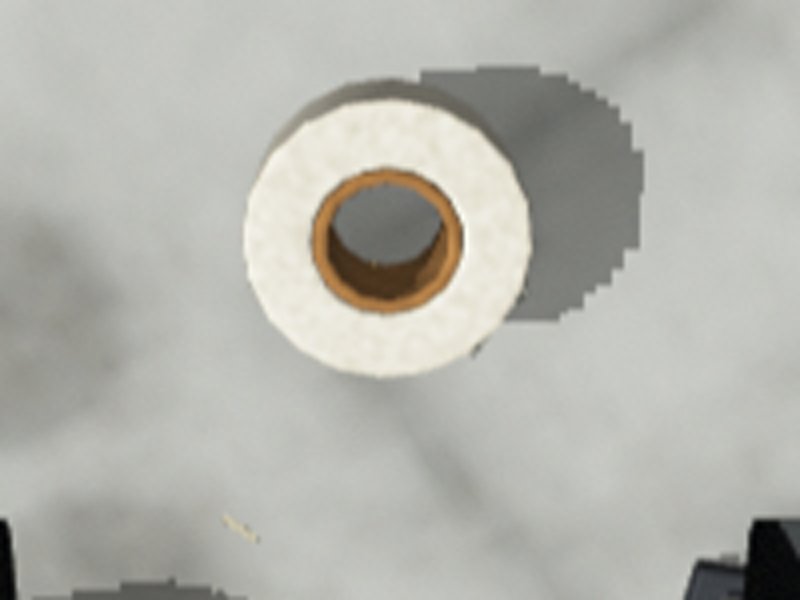

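View pics/s9a.png

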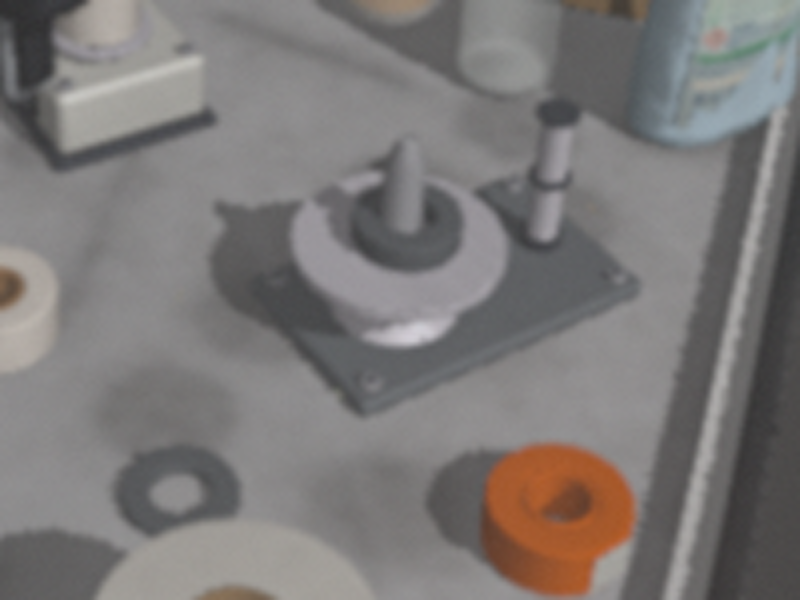

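```bash
python3 - <<'E'
import pickle
from h import *
p,s=pickle.load(open('pics/wrist_9.pkl','rb'))
print(onz(p,(326.6,229.1),.026),s['tcp_pos'])
E
```

```text
[ 0.42869841 -0.07223491  0.026     ] [ 0.43004599 -0.0723651   0.22204756]
```

Emit:
{"method": "apply_moves", "body": {"rows": [[0,-2,40,0,0,0],[0,0,40,0,0,0],[0,0,35,0,0,0],[0,0,20,0,0,0],[0,0,10,0,0,0],[0,0,3,0,0,0],[0,0,0,0,0,0]]}}

```text
time: 18.6
tcp_pos: [0.428, -0.0724, 0.0734]
eef_rot: [[0.0, 1.0, 0.001], [1.0, -0.0, -0.0], [-0.0, 0.001, -1.0]]
ft_force: [-0.5, 0.1, 0.3]
width: 0.0798
```

Emit:
{"method": "apply_moves", "body": {"rows": [[0,0,0,0,0,0],[0,0,0,0,0,0],[0,0,0,0,0,0],[0,0,0,0,0,0],[0,0,0,0,0,0]], "hand": 52, "squeeze": 35}}

```text
time: 19.23
tcp_pos: [0.4279, -0.0723, 0.0742]
eef_rot: [[-0.0, 1.0, 0.002], [1.0, 0.0, -0.001], [-0.001, 0.002, -1.0]]
ft_force: [-1.5, 0.5, 5.3]
width: 0.0595
```

Emit:
{"method": "apply_moves", "body": {"rows": [[0,0,-15,0,0,0],[0,0,-35,0,0,0],[0,0,-45,0,0,0],[0,0,-40,0,0,0],[-18,27,0,0,0,0],[-30,40,0,0,0,0],[-30,40,0,0,0,0],[-30,40,0,0,0,0],[0,0,0,0,0,0],[0,0,0,0,0,0],[0,0,0,0,0,0]]}}

```text
time: 20.6
tcp_pos: [0.5728, -0.1791, 0.2078]
eef_rot: [[-0.0, 1.0, -0.001], [1.0, 0.0, 0.001], [0.001, -0.001, -1.0]]
ft_force: [-0.6, -0.1, -1.1]
width: 0.0592
```

```bash
python3 look.py 10 wrist;  python3 - <<'E'
import cv2
from h import *
crop(cv2.imread('pics/wrist_10.png'),200,180,250,200,3,'pics/w10a.png')
E
```

```text
20.6 [ 0.5728 -0.1791  0.2078] [-0.6 -0.1 -1.1] 0.05923285567116271
```

View pics/w10a.png

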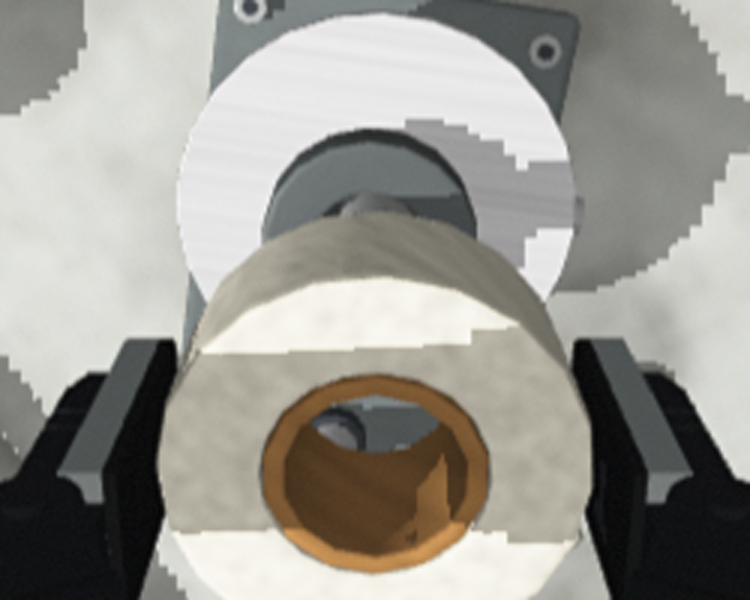

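```bash
python3 - <<'E'
import pickle
from h import *
p,s=pickle.load(open('pics/wrist_10.pkl','rb'))
print(onz(p,(325,337.7),.1596),s['tcp_pos'],onz(p,(200+378/3-.3,180+195/3),.048))
E
```

```text
[ 0.57351014 -0.18021306  0.1596    ] [ 0.5728011  -0.17912077  0.20784305] [ 0.57205199 -0.1795342   0.048     ]
```

Emit:
{"method": "apply_moves", "body": {"rows": [[0,2.5,6,0,0,0],[0,0,12,0,0,0],[0,0,15,0,0,0],[0,0,15,0,0,0],[0,0,12,0,0,0],[0,0,6,0,0,0],[0,0,2,0,0,0],[0,0,0,0,0,0]]}}

```text
time: 21.65
tcp_pos: [0.5768, -0.1802, 0.1402]
eef_rot: [[0.0, 1.0, 0.001], [1.0, -0.0, -0.0], [-0.0, 0.001, -1.0]]
ft_force: [0.4, -0.3, -0.4]
width: 0.0592
```

```bash
python3 look.py 11 wrist;  python3 - <<'E'
import cv2
from h import *
crop(cv2.imread('pics/wrist_11.png'),200,180,250,200,3,'pics/w11a.png')
E
```

```text
21.65 [ 0.5768 -0.1802  0.1402] [ 0.4 -0.3 -0.4] 0.05918116435188261
```

View pics/w11a.png

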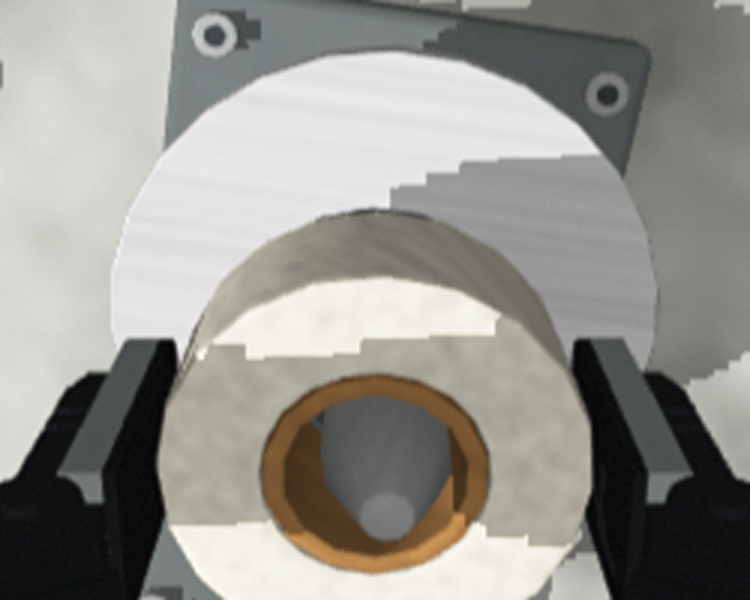

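Emit:
{"method": "apply_moves", "body": {"rows": [[1,0,2,0,0,0],[0,0,1.5,0,0,0],[0,0,1,0,0,0],[0,0,0,0,0,0],[0,0,0,0,0,0]]}}

```text
time: 22.32
tcp_pos: [0.5766, -0.1791, 0.1362]
eef_rot: [[0.0, 1.0, 0.0], [1.0, -0.0, -0.0], [-0.0, 0.0, -1.0]]
ft_force: [-2.5, 0.1, 5.7]
width: 0.0595
```

Emit:
{"method": "apply_moves", "body": {"rows": [[0,0,0,0,0,0],[0,0,0,0,0,0],[0,0,0,0,0,0],[0,0,-15,0,0,0],[0,0,-40,0,0,0],[0,0,-45,0,0,0],[0,0,-20,0,0,0],[0,0,0,0,0,0],[0,0,0,0,0,0]], "hand": 80}}

```text
time: 23.45
tcp_pos: [0.5761, -0.1789, 0.2548]
eef_rot: [[0.0, 1.0, -0.001], [1.0, -0.0, 0.0], [0.0, -0.001, -1.0]]
ft_force: [0.6, -0.1, -0.5]
width: 0.0799
```

```bash
python3 look.py 12 wrist;  python3 - <<'E'
import cv2
from h import *
crop(cv2.imread('pics/wrist_12.png'),250,170,160,120,5,'pics/w12a.png')
E
```

```text
23.45 [ 0.5761 -0.1789  0.2548] [ 0.6 -0.1 -0.5] 0.07985731540700267
```

View pics/w12a.png

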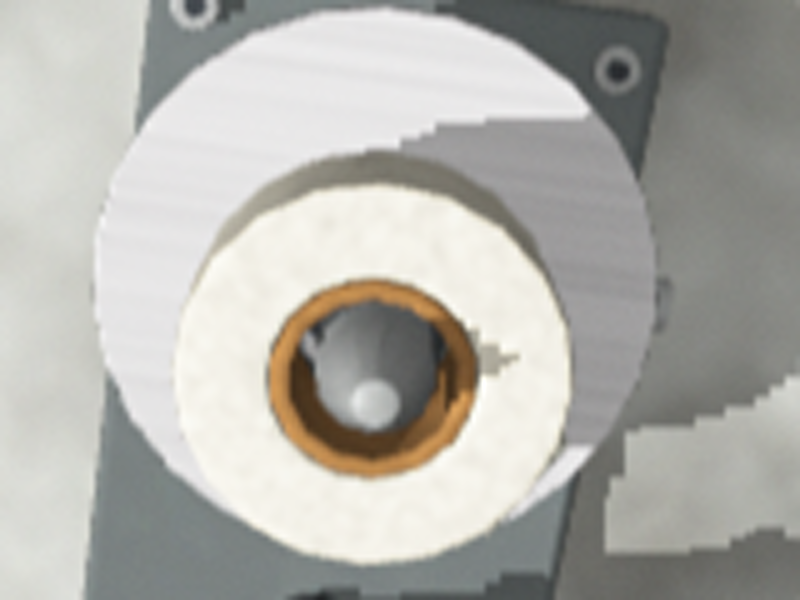

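Emit:
{"method": "apply_moves", "body": {"rows": [[35,-2,0,0,0,0],[48,-3,0,0,0,0],[48,-3,0,0,0,0],[48,-3,0,0,0,0],[48,-3,0,0,0,0],[48,-3,0,0,0,0],[48,-3,0,0,0,0],[44,-2,0,0,0,0],[0,0,0,0,0,0],[0,0,0,0,0,0],[0,0,0,0,0,0]], "hand": 56}}

```text
time: 24.88
tcp_pos: [0.5545, 0.1868, 0.2548]
eef_rot: [[0.002, 1.0, -0.001], [1.0, -0.002, -0.001], [-0.001, -0.001, -1.0]]
ft_force: [-0.7, 0.5, 0.2]
width: 0.056
```

```bash
python3 look.py 13 wrist,scene;  python3 - <<'E'
import cv2
from h import *
crop(cv2.imread('pics/scene_13.png'),100,120,250,190,3,'pics/s13a.png')
E
```

```text
24.925 [0.5546 0.1867 0.255 ] [ 1.  -0.4  0.2] 0.05617484038013727
```

View pics/wrist_13.png

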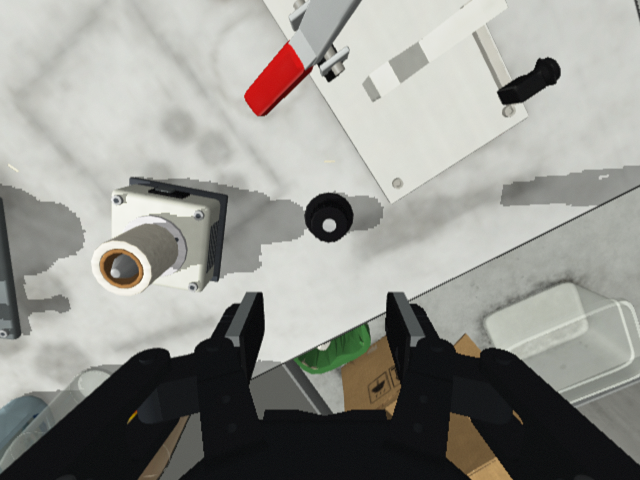

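View pics/s13a.png

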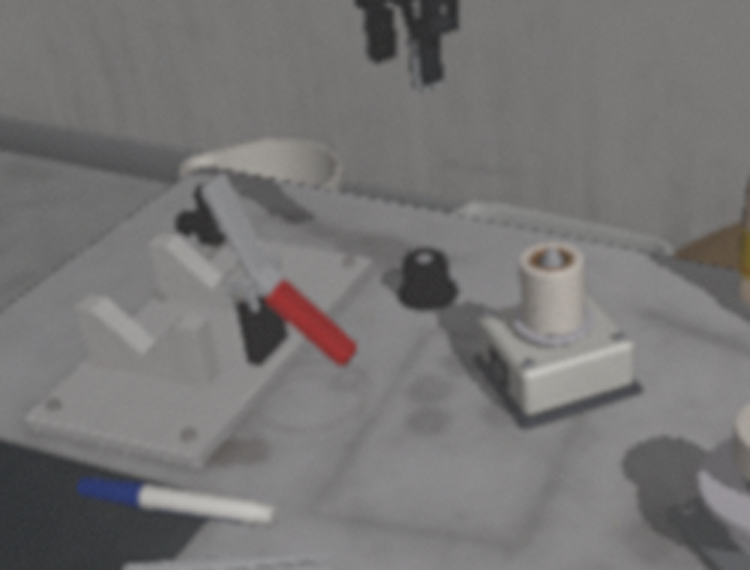

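```bash
python3 - <<'E'
import pickle,cv2
from h import *
p5,_=pickle.load(open('pics/wrist_5b.pkl','rb'))
p13,s=pickle.load(open('pics/wrist_13.pkl','rb'))
ps,_=pickle.load(open('pics/scene_13.pkl','rb'))
print('redtip',tri([(p5,(418,240)),(p13,(255,107)),(ps,(100+350/3,120+352/3))]))
print('joint',tri([(p5,(488,225)),(p13,(298,53)),(ps,(100+275/3,120+292/3))]))
print('barend',tri([(p5,(613,229)),(ps,(100+215/3,120+185/3))]))
im=cv2.imread('pics/wrist_13.png'); crop(im,290,180,80,75,8,'pics/w13a.png')
p12,s12=pickle.load(open('pics/wrist_12.pkl','rb'))
print('tip unw',onz(p12,(250+376/5-.4,170+404/5-.4),.104),'roll',onz(p12,(250+373/5-.4,170+374/5-.4),.088),s12['tcp_pos'])
E
```

```text
redtip (array([0.45658388, 0.12651017, 0.02176352]), [np.float64(2.1844152846924167), np.float64(1.373125631768529), np.float64(0.6665598841877944)])
joint (array([0.42648226, 0.16751625, 0.06604805]), [np.float64(1.4156728703952706), np.float64(1.506192567376273), np.float64(0.41662943711022277)])
barend (array([0.4120767 , 0.20887362, 0.13630765]), [np.float64(3.441309371018993), np.float64(0.9760845229323107)])
tip unw [ 0.57619084 -0.17995134  0.104     ] roll [ 0.57723379 -0.18037688  0.088     ] [ 0.5760859  -0.17886409  0.25481751]
```

View pics/w13a.png

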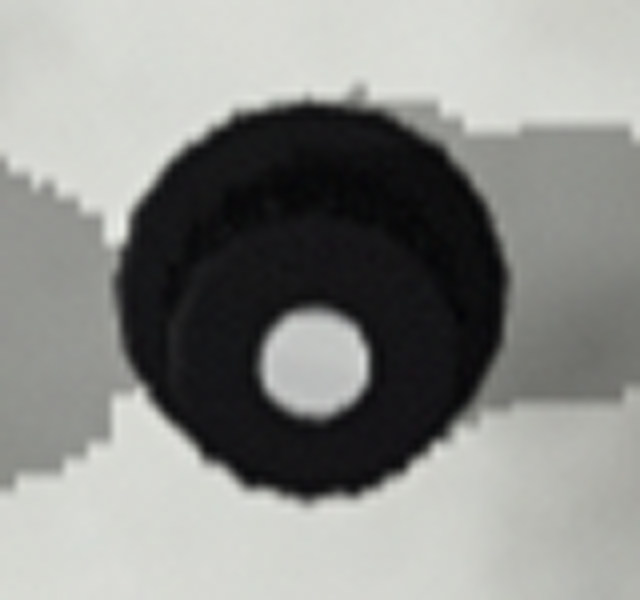

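```bash
python3 - <<'E'
import pickle
from h import *
p,s=pickle.load(open('pics/wrist_13.pkl','rb'))
print('hub top',onz(p,(328.9,224.8),.034),'flange',onz(p,(290+313/8,180+292/8),.005),s['tcp_pos'])
E
```

```text
hub top [0.55550975 0.18920412 0.034     ] flange [0.55515271 0.18975174 0.005     ] [0.55449574 0.1868057  0.25479045]
```

Emit:
{"method": "apply_moves", "body": {"rows": [[2.5,1,40,0,0,0],[0,0,40,0,0,0],[0,0,40,0,0,0],[0,0,30,0,0,0],[0,0,15,0,0,0],[0,0,5,0,0,0],[0,0,0,0,0,0]]}}

```text
time: 25.85
tcp_pos: [0.5564, 0.1904, 0.0862]
eef_rot: [[0.001, 1.0, 0.001], [1.0, -0.001, 0.0], [0.0, 0.001, -1.0]]
ft_force: [0.6, -0.4, -0.1]
width: 0.0563
```

```bash
python3 look.py 14 wrist,scene
```

```text
25.9 [0.5567 0.1905 0.0866] [-0.6 -0.1 -0. ] 0.05619672678404708
```

View pics/wrist_14.png

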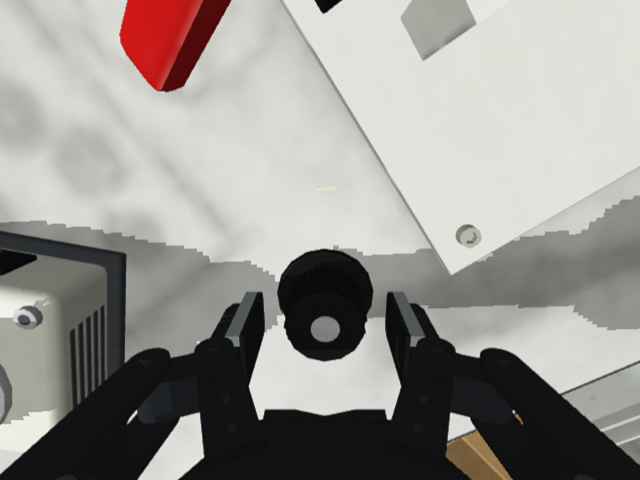

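View pics/scene_14.png

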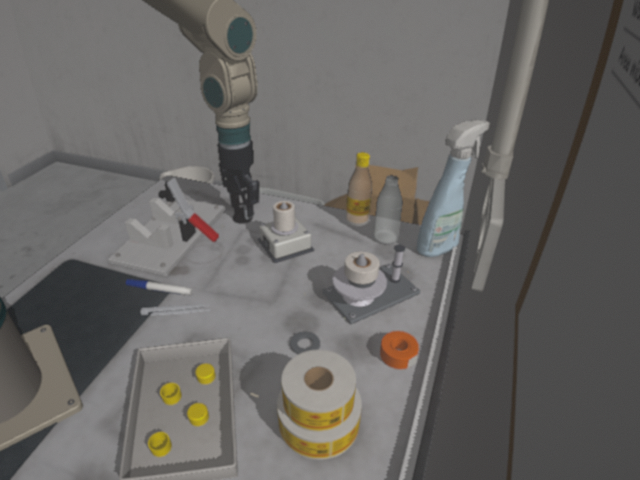

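Emit:
{"method": "apply_moves", "body": {"rows": [[0,0,3,0,0,0],[0,0,0,0,0,0],[0,0,0,0,0,0],[0,0,0,0,0,0],[0,0,0,0,0,0],[0,0,0,0,0,0]], "hand": 26, "squeeze": 45}}

```text
time: 26.7
tcp_pos: [0.5566, 0.1906, 0.0835]
eef_rot: [[0.0, 1.0, 0.002], [1.0, -0.0, 0.0], [0.0, 0.002, -1.0]]
ft_force: [-0.1, -0.6, 6.5]
width: 0.0335
```

Emit:
{"method": "apply_moves", "body": {"rows": [[0,0,-15,0,0,0],[0,0,-45,0,0,0],[0,0,-50,0,0,0],[0,0,-45,0,0,0],[-33,1,0,0,0,0],[-48,3,0,0,0,0],[-48,3,0,0,0,0],[-48,3,0,0,0,0],[-48,3,0,0,0,0],[-48,3,0,0,0,0],[-48,3,0,0,0,0],[-48,1,0,0,0,0]]}}

```text
time: 28.2
tcp_pos: [0.5752, -0.1799, 0.2378]
eef_rot: [[0.0, 1.0, -0.0], [1.0, -0.0, 0.0], [0.0, -0.0, -1.0]]
ft_force: [1.2, 1.3, 0.8]
width: 0.0335
```

Emit:
{"method": "apply_moves", "body": {"rows": [[0,0,0,0,0,0],[0,0,15,0,0,0],[0,0,10,0,0,0],[0,0,0,0,0,0],[0,0,0,0,0,0]]}}

```text
time: 28.82
tcp_pos: [0.5756, -0.1778, 0.2122]
eef_rot: [[-0.001, 1.0, -0.0], [1.0, 0.001, 0.0], [0.0, -0.0, -1.0]]
ft_force: [0.2, 0.7, -0.2]
width: 0.0335
```

```bash
python3 look.py 15 wrist,scene,top;  python3 - <<'E'
import cv2
from h import *
crop(cv2.imread('pics/wrist_15.png'),200,180,250,200,3,'pics/w15a.png')
crop(cv2.imread('pics/scene_15.png'),290,160,150,150,5,'pics/s15a.png')
crop(cv2.imread('pics/top_15.png'),340,180,120,120,5,'pics/t15a.png')
E
```

```text
28.925 [ 0.5759 -0.1783  0.2128] [-0.1  0.4 -1.3] 0.03297913680772505
```

View pics/w15a.png

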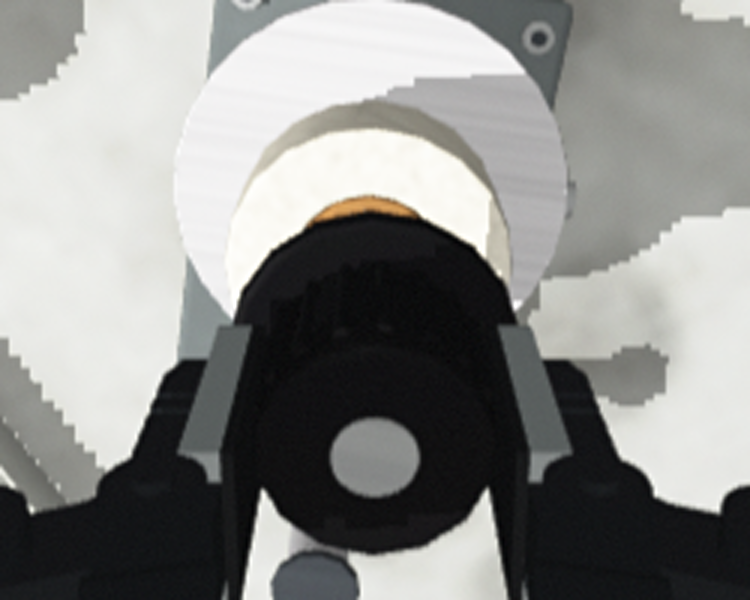

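View pics/s15a.png

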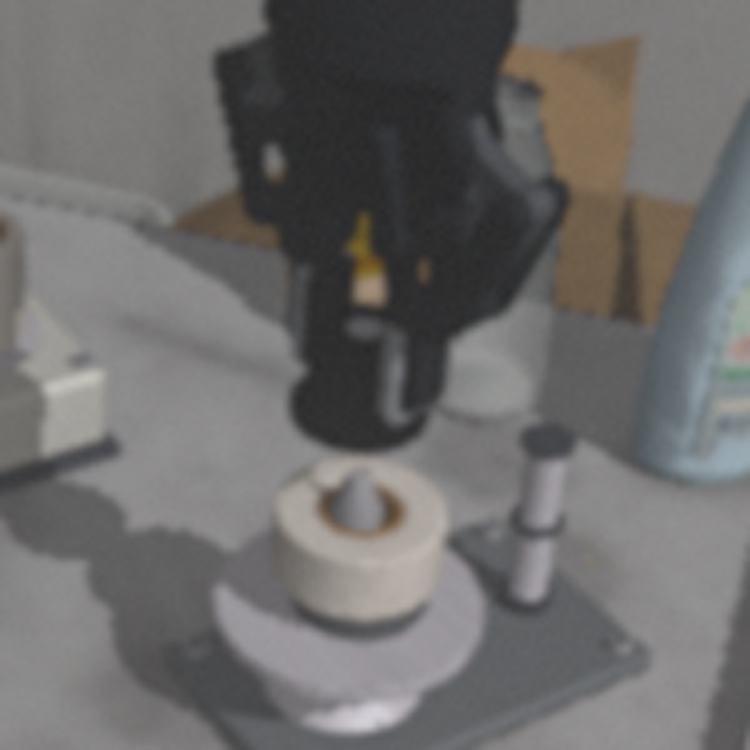

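```bash
python3 - <<'E'
import pickle
from h import *
p,s=pickle.load(open('pics/wrist_15.pkl','rb'))
print('hub',onz(p,(200+375/3-.3,180+457/3-.3),s['tcp_pos'][2]-.0495),s['tcp_pos'],'roll bore',onz(p,(200+(228+511)/6-.3,180+255/3),.088))
E
```

```text
hub [ 0.57450265 -0.17899437  0.16273641] [ 0.57555484 -0.17775075  0.21223641] roll bore [ 0.5758002  -0.18009047  0.088     ]
```

Emit:
{"method": "apply_moves", "body": {"rows": [[0,1.5,10,0,0,0],[0,0,10,0,0,0],[0,0,0,0,0,0],[0,0,0,0,0,0],[0,0,0,0,0,0]]}}

```text
time: 29.6
tcp_pos: [0.5773, -0.1788, 0.1927]
eef_rot: [[0.0, 1.0, 0.001], [1.0, -0.0, -0.0], [-0.0, 0.001, -1.0]]
ft_force: [-0.2, -0.9, -0.7]
width: 0.0335
```

```bash
python3 look.py 16 wrist;  python3 - <<'E'
import pickle
from h import *
crop(cv2.imread('pics/wrist_16.png'),200,180,250,200,3,'pics/w16a.png')
E
```

```text
29.6 [ 0.5773 -0.1788  0.1927] [-0.2 -0.9 -0.7] 0.03349404247087554
```

View pics/w16a.png

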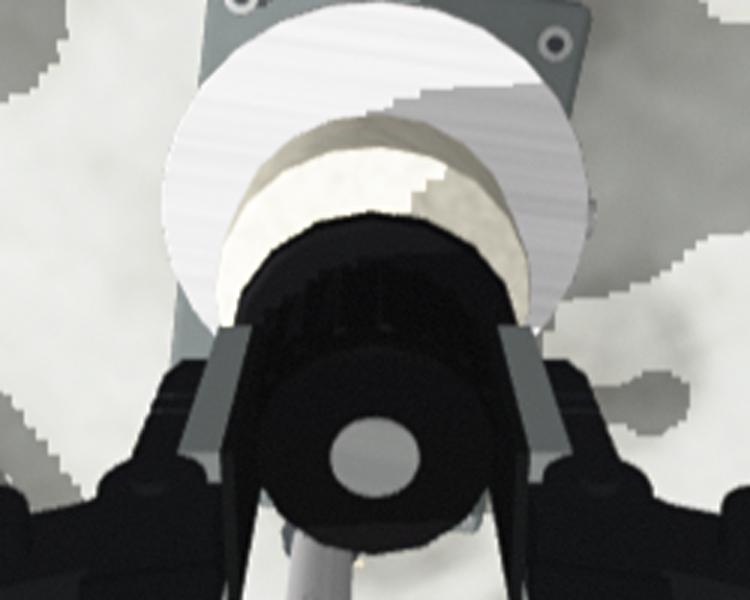

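Emit:
{"method": "apply_moves", "body": {"rows": [[0,0,4,0,0,0],[0,0,4,0,0,0],[0,0,4,0,0,0],[0,0,0,0,0,0]]}}

```text
time: 30.15
tcp_pos: [0.5767, -0.1784, 0.1797]
eef_rot: [[0.0, 1.0, -0.001], [1.0, -0.0, 0.0], [0.0, -0.001, -1.0]]
ft_force: [-1.4, 0.5, -0.9]
width: 0.0335
```

Emit:
{"method": "apply_moves", "body": {"rows": [[0,0,3,0,0,0],[0,0,3,0,0,0],[0,0,1,0,0,0],[0,0,0,0,0,0]]}}

```text
time: 30.65
tcp_pos: [0.577, -0.1786, 0.1733]
eef_rot: [[0.0, 1.0, -0.0], [1.0, -0.0, 0.0], [0.0, -0.0, -1.0]]
ft_force: [-0.5, 0.6, -0.8]
width: 0.0338
```

Emit:
{"method": "apply_moves", "body": {"rows": [[0,0,1,0,0,0],[0,0,1,0,0,0],[0,0,0.5,0,0,0],[0,0,0.5,0,0,0],[0,0,0,0,0,0]]}}

```text
time: 31.28
tcp_pos: [0.5772, -0.1786, 0.1715]
eef_rot: [[0.0, 1.0, 0.001], [1.0, -0.0, -0.0], [-0.0, 0.001, -1.0]]
ft_force: [-1.9, 0.7, 6.4]
width: 0.0335
```

Emit:
{"method": "apply_moves", "body": {"rows": [[0,0,1,0,0,0],[0,0,0,0,0,0]]}}

```text
time: 31.52
tcp_pos: [0.5773, -0.1787, 0.1714]
eef_rot: [[0.0, 1.0, 0.001], [1.0, -0.0, -0.0], [-0.0, 0.001, -1.0]]
ft_force: [-3.7, 0.7, 11.0]
width: 0.0342
```

Emit:
{"method": "apply_moves", "body": {"rows": [[0,0,-1,0,0,0],[0,0,0,0,0,0],[0,0,0,0,0,0],[0,0,0,0,0,0],[0,0,-10,0,0,0],[0,0,-30,0,0,0],[0,0,-40,0,0,0],[0,0,-20,0,0,0],[0,-40,0,0,0,0],[0,-40,0,0,0,0],[0,-30,0,0,0,0],[0,0,0,0,0,0]], "hand": 60}}

```text
time: 33.02
tcp_pos: [0.4654, -0.1783, 0.271]
eef_rot: [[0.001, 1.0, -0.0], [1.0, -0.001, 0.0], [0.0, -0.0, -1.0]]
ft_force: [0.0, 0.6, 0.9]
width: 0.06
```

```bash
python3 look.py 17 wrist,scene,top;  python3 - <<'E'
import cv2
from h import *
crop(cv2.imread('pics/scene_17.png'),240,150,200,170,4,'pics/s17a.png')
crop(cv2.imread('pics/top_17.png'),240,180,200,150,4,'pics/t17a.png')
E
```

```text
33.125 [ 0.4676 -0.1789  0.2713] [0.8 0.3 0.7] 0.06028745401358749
```

View pics/wrist_17.png

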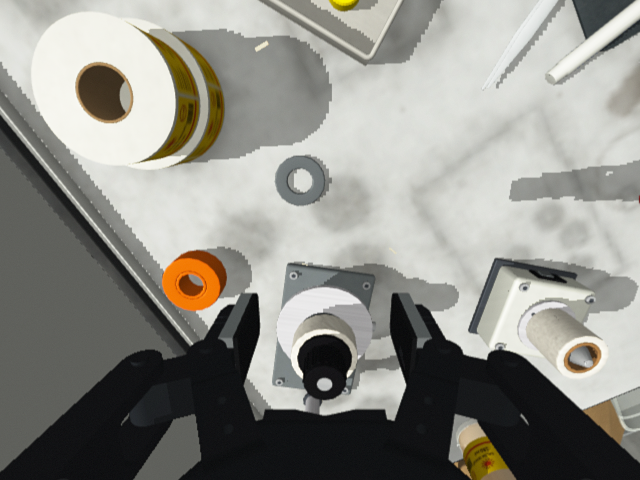

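View pics/s17a.png

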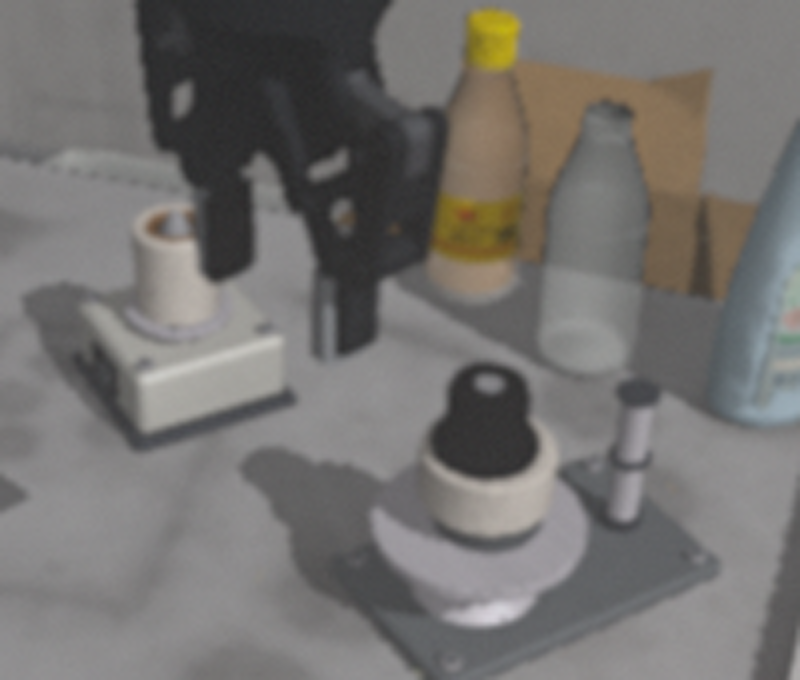

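View pics/top_17.png

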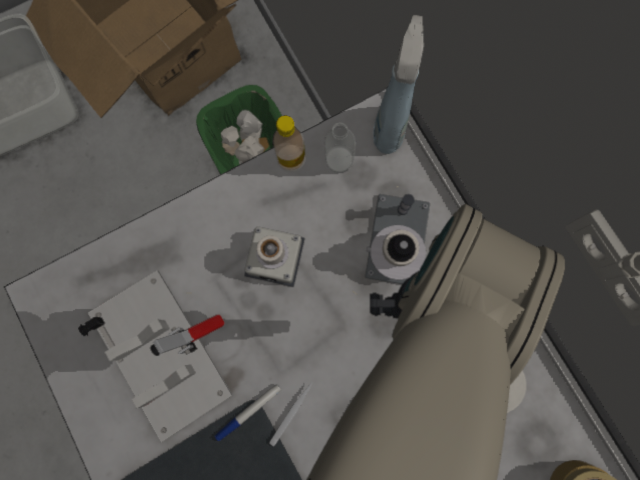

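```bash
python3 - <<'E'
import pickle
from h import *
ps,_=pickle.load(open('pics/scene_17.pkl','rb'));pt,_=pickle.load(open('pics/top_17.pkl','rb'));pw,_=pickle.load(open('pics/wrist_17.pkl','rb'))
print('hub top expect .122',tri([(ps,(240+489/4-.4,150+382/4-.4)),(pw,(324,384))]))
print('expected scene px',(proj(ps,[.5763,-.180,.122])[0]-[240,150])*4,'thin ring',onz(pw,(302,181),.006))
E
```

```text
hub top expect .122 (array([ 0.57563638, -0.18004727,  0.12299367]), [np.float64(0.07762861736640332), np.float64(0.1794242404475456)])
expected scene px [488.11334731 381.91746467] thin ring [ 0.43428071 -0.20173677  0.006     ]
```

Everything checks out: the hub top is at z ≈ 0.123 m against 0.122 m expected, and the thin ring and the bottles haven't moved. I'm handing in.

```bash
python3 -c "
from plant import arm
print(arm.hand_in(), arm.get_state()['time'])"
```

```text
the job is handed in; nothing more can be done
the job is handed in; nothing more can be done
```

The job is done and handed in, at about 33 s of the 96 s allowed. I moved the bare core to the rewinder's spindle. I then loaded the unwinder with the thick ring, the new white roll and the black hub, in that order.

- **Seating:** each part made contact, at about 6–11 N, within about 1 mm of the height it should sit at. The TCP heights were 0.1407 m for the core, 0.1224 m for the ring, 0.1362 m for the roll and 0.1715 m for the hub.
- **Hub position:** the last pictures put the hub's top at (0.576, -0.180, 0.123) m, against 0.122 m expected for a fully seated stack on the spindle's axis.
- **Rest of the scene:** the core sits flat on the rewinder's flange. The thin ring is where it lay, to within 2 mm of measuring error. Both bottles are standing in place, and the gripper was open and clear of everything.

No check failed. The only disagreement was 1–3 mm between camera estimates, within the calibration and fit tolerances.

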